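# Refill and prime the cistern doser

## Task

Refill the cistern doser: tip all the white tablets out of the orange cup into its blue hopper and put every green block that lies about in there too. Once everything is in, prime it: hold the tamper flat and press the white plate squarely down until it bottoms out level, keep it there for a second, then let it come up again. Leave the cup and the tamper standing upright in the middle of their own mats (black rubber for the cup, cork for the tamper) and do not disturb the chrome aerator housing or the grey pipe bend.

Things in the scene. Friction and masses are not known exactly. Their poses are not given: they have to be found in the camera images.
- hopper_floor (a point): The doser is a fixed grey-footed unit with a blue open hopper at one end and a grey flush unit at the other. This is the centre of the hopper's inside floor, 15 mm above the worktop. The hopper is an open square box, 120 x 120 mm inside, 130 x 130 mm outside, walls 5 mm; its rim is 75 mm above this point (90 mm above the worktop). x, y axes lie along the doser's sides; the flush unit is 155 mm away on the -y side. The doser's foot is 150 (x) x 300 (y) x 10 mm
- well (a point): Centre of the mouth of the grey square flush unit, level with its rim, 60 mm above the worktop; outside 120 x 120 mm, opening 92 x 92 mm. The white plate lies in it. Axes as the hopper's
- plate (a joint): How far the white sprung plate is pressed down, in m: 0 up, 0.014 bottomed out. The spring pushes back with about 3 N at the start and 9.5 N at the bottom
- plate_top (a point): Centre of the top of the white sprung flush plate, 84 x 84 mm, lying 5 mm below the unit's rim when up and 19 mm below it when bottomed out. Its z axis is the plate's normal: the plate rocks up to 0.12 rad either way on its stem if pressed askew (about 2 N m per rad) and springs level again
- cup_mat: Black rubber mat of the cup, fixed, 150 (x) x 170 (y) x 3 mm, origin under its centre
- tamper_mat: Round cork mat of the tamper, fixed, 120 mm across, 3 mm thick, origin under its centre
- cup_mid (a point): Orange pouring cup, 114 (x) x 90 (y) x 60 mm tall, about 0.2 kg empty; this point is at its middle, 30 mm above its underside. Level floor over its +x half, at +x a back wall, at either side (y) an upright cheek 60 mm high, and at -x a ramp that rises outward at 40 degrees from the floor to an open lip 45 mm above the underside and 53 mm from the middle: that is the spout, 82 mm wide. Tipped 60 to 90 degrees towards its -x side everything slides out over the lip
- cup_handle (a point): Place to grip the cup's black flat bar handle: 90 mm from the cup's middle on the +y side, 45 mm above the cup's underside. The bar runs along the cup's y for 85 mm (from the cup's cheek outward), is 14 mm thick (x) and 24 mm tall (z)
- tamper_mid (a point): Tamper standing upright: steel disc 60 mm across and 20 mm thick with a flat underside, and a round wooden handle 28 mm across from 34 to 96 mm above the underside. This point is on its axis at the middle of the handle, 65 mm above the underside. About 0.35 kg
- tablet1_mid (a point): Centre of a white rinse tablet, 22 x 22 x 18 mm, 20 g, loose in the cup at the start (may be absent)
- tablet2_mid (a point): Centre of a white rinse tablet, 22 x 22 x 18 mm, 20 g, loose in the cup at the start (may be absent)
- tablet3_mid (a point): Centre of a white rinse tablet, 22 x 22 x 18 mm, 20 g, loose in the cup at the start (may be absent)
- tablet4_mid (a point): Centre of a white rinse tablet, 22 x 22 x 18 mm, 20 g, loose in the cup at the start (may be absent)
- tablet5_mid (a point): Centre of a white rinse tablet, 22 x 22 x 18 mm, 20 g, loose in the cup at the start (may be absent)
- tablet6_mid (a point): Centre of a white rinse tablet, 22 x 22 x 18 mm, 20 g, loose in the cup at the start (may be absent)
- block1_mid (a point): Centre of a green cleaning block, 70 (x) x 30 (y) x 30 (z) mm, 60 g, lying loose on the worktop at the start (may be absent)
- block2_mid (a point): Centre of a green cleaning block, 70 (x) x 30 (y) x 30 (z) mm, 60 g, lying loose on the worktop at the start (may be absent)
- block3_mid (a point): Centre of a green cleaning block, 70 (x) x 30 (y) x 30 (z) mm, 60 g, lying loose on the worktop at the start (may be absent)
- block4_mid (a point): Centre of a green cleaning block, 70 (x) x 30 (y) x 30 (z) mm, 60 g, lying loose on the worktop at the start (may be absent)
- aerator: Chrome tap aerator housing, 60 mm across, 65 mm tall, standing on the worktop, origin under it; to be left alone
- pipe_bend: Grey plastic pipe bend, about 80 x 80 x 44 mm, lying on the worktop, origin under it; to be left alone. (Behind the doser stands a fixed low glass shelf, top 50 mm high, with fixed things up to 200 mm high: keep clear)
Not all that is in view belongs to the job. What is shaped like the part that bears tamper_mid but pink, red or turquoise is not meant.

How it is judged:
On the way, in this order (a step that is already met when the one before it is completed fails the run):
1. all tablets and blocks are in the hopper (x of tablet1_mid in the frame of hopper_floor between -0.062 and 0.062 m and y of tablet1_mid in the frame of hopper_floor between -0.062 and 0.062 m and z of tablet1_mid in the frame of hopper_floor between -0.005 and 0.075 m and x of tablet2_mid in the frame of hopper_floor between -0.062 and 0.062 m and y of tablet2_mid in the frame of hopper_floor between -0.062 and 0.062 m and z of tablet2_mid in the frame of hopper_floor between -0.005 and 0.075 m and x of tablet3_mid in the frame of hopper_floor between -0.062 and 0.062 m and y of tablet3_mid in the frame of hopper_floor between -0.062 and 0.062 m and z of tablet3_mid in the frame of hopper_floor between -0.005 and 0.075 m and x of tablet4_mid in the frame of hopper_floor between -0.062 and 0.062 m and y of tablet4_mid in the frame of hopper_floor between -0.062 and 0.062 m and z of tablet4_mid in the frame of hopper_floor between -0.005 and 0.075 m and x of tablet5_mid in the frame of hopper_floor between -0.062 and 0.062 m and y of tablet5_mid in the frame of hopper_floor between -0.062 and 0.062 m and z of tablet5_mid in the frame of hopper_floor between -0.005 and 0.075 m and x of tablet6_mid in the frame of hopper_floor between -0.062 and 0.062 m and y of tablet6_mid in the frame of hopper_floor between -0.062 and 0.062 m and z of tablet6_mid in the frame of hopper_floor between -0.005 and 0.075 m and x of block1_mid in the frame of hopper_floor between -0.062 and 0.062 m and y of block1_mid in the frame of hopper_floor between -0.062 and 0.062 m and z of block1_mid in the frame of hopper_floor between -0.005 and 0.075 m and x of block2_mid in the frame of hopper_floor between -0.062 and 0.062 m and y of block2_mid in the frame of hopper_floor between -0.062 and 0.062 m and z of block2_mid in the frame of hopper_floor between -0.005 and 0.075 m and x of block3_mid in the frame of hopper_floor between -0.062 and 0.062 m and y of block3_mid in the frame of hopper_floor between -0.062 and 0.062 m and z of block3_mid in the frame of hopper_floor between -0.005 and 0.075 m and x of block4_mid in the frame of hopper_floor between -0.062 and 0.062 m and y of block4_mid in the frame of hopper_floor between -0.062 and 0.062 m and z of block4_mid in the frame of hopper_floor between -0.005 and 0.075 m), for 0.3 s.
2. the tamper, held upright, holds the plate bottomed out and level (value of joint plate above 0.0125 m and angle between plate_top's own z axis and vertical below 0.05 rad and angle between tamper_mid's own z axis and vertical below 0.08 rad and contact force between tamper and plate_face above 2 N and contact force between the fingers and tamper above 1 N), for 0.6 s.
At the end, for the whole second after the job is handed in: All tablets and blocks present are inside the hopper below its rim; the plate has come back up (pressed less than 3 mm); the cup stands upright (within 0.1 rad) on its rubber mat within 45 mm of the mat's centre and the tamper upright on its cork mat within 35 mm of its centre (all of step 1 and value of joint plate below 0.003 m and horizontal distance between cup_mid and cup_mat below 0.045 m and angle between each of cup_mid, tamper_mid's own z axis and vertical below 0.1 rad and height (world z) of cup_mid below 0.045 m and horizontal distance between tamper_mid and tamper_mat below 0.035 m and height (world z) of tamper_mid below 0.08 m); the robot touches nothing.
It fails at once if the aerator housing or the pipe bend is shifted by more than 30 mm (distance of any of aerator, pipe_bend from where it was at the start of the episode above 0.03 m).
Of tablet1, tablet2, tablet3, tablet4, tablet5, tablet6 only 3 to 6 are there at a start; the rules pass over those that are not, and their reading is None.
Of block1, block2, block3, block4 only 2 to 4 are there at a start; the rules pass over those that are not, and their reading is None.
At some moment in a run one of block1, block2, block3, block4, tamper may be knocked a few centimetres aside while the robot is not near it.
It also fails if it takes over 208 s, if anything falls off the work surface, if the arm or the gripper's body presses on something with over 40 N, if the wrist force passes 120 N, or if a joint passes its speed limit or range.

## Robot

A 7-joint arm with a two-finger parallel gripper is mounted at the origin on the work surface. World frame = base frame: x ahead of the robot, y to its left, z up, the work surface at z = 0. Lengths are in m, angles in rad, forces in N, time in s.
With the tool pointing down it reaches from about 0.375 to 0.925 m from the base axis. Payload 3.1 kg.
Tool frame: the origin (TCP) lies on the centre line of the jaws, within the pads' length; the fingertips stand 25 mm ahead of it and the grasp point (between the pads) lies 6 mm ahead of it; z points along the fingers, y is the line along which they close (so a half turn about z gives the same grasp; the last joint's range is limited). The gripper opens to 85 mm and grips with 20 to 120 N. Pads are 22 mm wide; open, the fingers measure 114 mm over their backs; the gripper's body (76 mm by 85 mm) begins 54 mm behind the grasp point. The pads swing forward as they close: fully open they stand 13 mm farther back than shut.
Start: joints at [1.213, 0.383, 0.044, 1.598, -0.018, 1.161, -0.05], TCP at [0.167, -0.628, 0.256] pointing down, gripper open.
Joint ranges: [-2.61, 2.61], [-0.41, 2.15], [-1.48, 1.57], [0, 2.5], [-1.57, 4.71], [0.05, 1.97], [-2.85, 2.85]. Speed limits (rad/s): [2.79, 2.79, 3.14, 3.14, 3.14, 3.14, 3.14].

## Interface

Orientations are given as a rotation vector (axis times angle).
In Python, from cell import * gives the robot as it stands.
- The arm moves only by the tool play_rows, never from a script. Its argument "targets" is a list of rows, each a list of 2 entries, a list of its own where there are three numbers: the shift along the tool's x, y, z normalised to -1 to 1, where 1 is 0.2 m, then the turn, a rotation vector about the tool's x, y, z normalised to -1 to 1, where 1 is 0.1 rad. A call has 1 to 10 rows; each row shifts and turns the commanded pose from where the row before left it, along the tool's axes as they then stand; what a row does not reach is not made up. A row lasts 1/8 s, in which the tool goes at most 62.5 mm and 10.7 degrees, less where a joint would pass 70% of its speed; a pose out of reach is approached as far as the arm can. A call with a number of a shift or a turn outside -1 to 1 is refused whole. A call with a gripper value outside its range is refused whole. "hand" is the finger opening in mm, from 0 to 85.4, set as the call begins (left out, the last holds). The fingers move at their own pace and stop on an object; "grip_force" is the grip in N (left out, the last holds). Time passes only in rows, so rows that do not move let the fingers close. It gives the time, the measured TCP pose, the force, the opening and the grip force at its end, in the units of the state.
- get_obs(): the state, without advancing time (a new reading comes with each control period).
- camera(name): name is "scene" or "top"; returns a dict with "image" (480x640x3 uint8, red, green, blue), "depth" (480x640 float32, m along the optical axis (not along the pixel's ray), 0 where there is no reading), "K" (3x3 intrinsics, pixels), "eye" and "rotation" of the camera in the world. Camera axes: x right, y down, z forward; pixel columns grow to the right and rows downward; lengths in m; the calibration is good to about 2 mm. A picture is of the moment at which its call begins.
- close_job(): hands the job in; it is judged then, once.
The state is a dict: "clock": time; "joint_positions": joint angles; "joint_velocities": joint speeds; "joint_torque": joint torques, N m; "eef_pos": TCP position; "tool_rot": TCP orientation; "force": force on the tool from outside, world axes, zero at the start; "wrist_torque": the same for the moment, N m; "gripper_width": opening from 0.0 (shut) to 1.0 (fully open); "grasp_force": force on a finger pad.
Only numpy, scipy, OpenCV 4.12 (cv2) and the standard library are available. Lean on these libraries where they do the work, as an engineer would, in place of code of your own. Each camera call takes 0.05 s, during which the arm holds its last target. There are 200 camera calls.

## Working session

There is one attempt and no reset: what is moved stays moved. The work goes in short steps, Python scripts to look and compute and a tool call to move; the robot and the scene stay as the last step left them, time stands still between calls to the robot, and variables do not carry over. Pictures are saved under pics/ and viewed, at most 14 in all, crops included, and the job is handed in when it is done.

Besides the shell and the picture viewer there is one more tool, called after ">>>" by a JSON object that holds its "api" and its "payload". play_rows: Moves the arm, as the interface text tells. Scaled input: -1 to 1 covers 0.2 m each way for a shift and 0.1 rad each way for a turn. Its arguments: {"type":"object","properties":{"targets":{"type":"array"},"hand":{"type":"number"},"grip_force":{"type":"number"}},"required":["targets"]}

```bash
mkdir -p pics; ls
cat > h.py <<'E'
from cell import *
import numpy as np, cv2
from scipy.spatial.transform import Rotation as R
def cloud(c):
    d=c["depth"];K=np.array(c["K"]);v,u=np.mgrid[:480,:640]
    p=np.stack([(u-K[0,2])/K[0,0]*d,(v-K[1,2])/K[1,1]*d,d],-1)
    w=p@np.array(c["rotation"]).T+np.array(c["eye"]); w[d==0]=np.nan
    return w
def save(c,n,crop=None,s=1):
    im=c["image"][...,::-1]
    if crop: a,b,e,f=crop; im=im[b:f,a:e]
    cv2.imwrite("pics/"+n,cv2.resize(im,None,fx=s,fy=s))
E
python3 - <<'E'
from h import *
o=get_obs();print({k:np.round(v,3) for k,v in o.items()})
for n in("top","scene"):
    c=camera(n);save(c,n+"0.png");np.save(n+"_w.npy",cloud(c));np.save(n+"_im.npy",c["image"]);print(n,np.round(c["eye"],3),np.round(c["rotation"],2).tolist(),c["K"][0][0])
E
```

```text
pics
{'clock': np.float64(0.0), 'joint_positions': array([ 1.213,  0.384,  0.044,  1.6  , -0.018,  1.161, -0.05 ]), 'joint_velocities': array([-0.   , -0.   , -0.001,  0.002, -0.001,  0.001,  0.   ]), 'joint_torque': array([-0.0000e+00, -4.3347e+01,  1.0250e+00, -2.4951e+01,  1.1000e-02,
        1.1000e-02,  0.0000e+00]), 'eef_pos': array([ 0.167, -0.627,  0.255]), 'tool_rot': array([-3.113e+00, -4.070e-01,  1.000e-03]), 'force': array([-0.656, -0.41 , -0.518]), 'wrist_torque': array([-0.038,  0.042, -0.028]), 'grasp_force': np.float64(0.0), 'gripper_width': np.float64(1.002)}Traceback (most recent call last):
  File "<stdin>", line 4, in <module>
  File "h.py", line 7, in cloud
    w=p@np.array(c["rotation"]).T+np.array(c["eye"]); w[d==0]=np.nan
      ~~~~~~~~~~~~~~~~~~~~~~~~~~~^~~~~~~~~~~~~~~~~~~
ValueError: operands could not be broadcast together with shapes (480,640) (3,)
```

```bash
sed -i 's/p@np.array(c\["rotation"\]).T/p@rot(c).T/' h.py
cat >> h.py <<'E'
def rot(c):
    r=np.array(c["rotation"]); return r if r.shape==(3,3) else (R.from_rotvec(r) if r.size==3 else R.from_quat(r)).as_matrix()
E
python3 - <<'E'
from h import *
for n in("top","scene"):
    c=camera(n);save(c,n+"0.png");print(n,np.round(c["eye"],3),c["rotation"],c["K"][0][0])
    np.save(n+"_w.npy",cloud(c));np.save(n+"_im.npy",c["image"])
    w=cloud(c);print(np.round(np.nanmedian(w[...,2]),4),np.round(w[240,320],3),np.round(w[100,100],3))
E
```

```text
top [0.403 0.015 1.02 ] [-2.12348768  2.1610412  -0.11165895] 435.4818063663115
-0.0001 [ 0.531  0.03  -0.001] [0.893 0.572 0.002]
scene [ 0.916 -0.5    0.847] [-2.33708784 -0.80525771  0.27541065] 468.81686553240775
0.0011 [0.491 0.064 0.001] [-0.318  0.056  0.047]
```

View pics/top0.png

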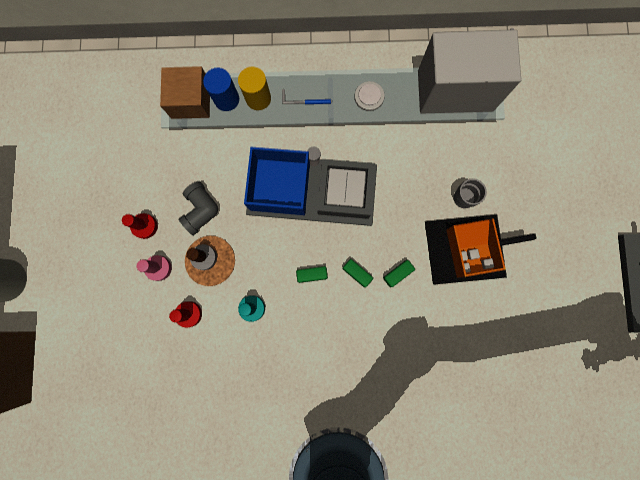

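View pics/scene0.png

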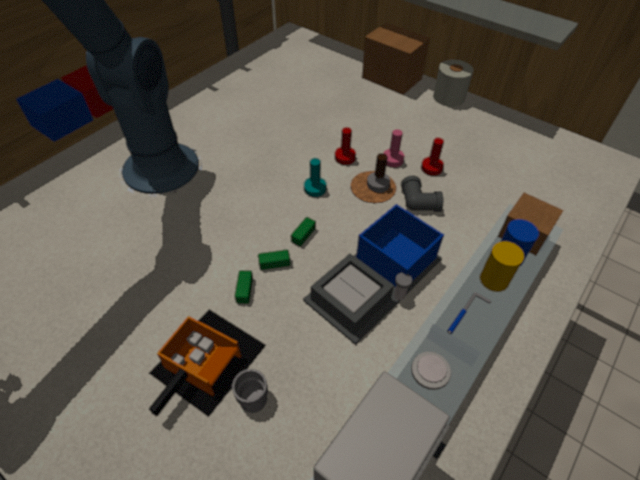

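Top view: three green blocks at (312,273), (357,272), (399,272); orange cup with white tablets at (475,250) on the black mat, with its handle bar at (520,239) and its spout facing up in the image; hopper at (277,180), plate at (347,187).

Candidates for the tamper:
- **Steel/brown on cork:** (203,256). I choose this one.
- **Red (not meant):** (140,225) and (185,315).
- **Pink (not meant):** (153,266).
- **Turquoise (not meant):** (250,308).

The aerator is at (468,192) and the pipe bend at (200,207).

```bash
cat >> h.py <<'E'
def rect(w,m,lo,hi):
    p=w[m&(w[...,2]>lo)&(w[...,2]<hi)]
    r=cv2.minAreaRect(p[:,:2].astype(np.float32)*1000)
    return np.round(r[0],1),np.round(r[1],1),round(r[2],1),len(p),np.round(np.median(p[:,2])*1000,1)
def hsv(im): return cv2.cvtColor(im,cv2.COLOR_RGB2HSV)
def blocks(w,im):
    h=hsv(im); g=((h[...,0]>50)&(h[...,0]<75)&(h[...,1]>120)&(h[...,2]>40)).astype(np.uint8)
    n,l,s,c=cv2.connectedComponentsWithStats(g); out=[]
    for i in range(1,n):
        if s[i,4]>40:
            out.append((np.round(c[i]),s[i,4])+rect(w,l==i,.02,.04))
    return out
E
python3 - <<'E'
from h import *
w=np.load("top_w.npy");im=np.load("top_im.npy");h=hsv(im)
for b in blocks(w,im):print("block",*b)
H,S,V=h[...,0],h[...,1],h[...,2]
u=np.arange(640)[None]+0*H;v=np.arange(480)[:,None]+0*H
box=lambda a,b,c,d:(u>a)&(u<c)&(v>b)&(v<d)
blue=(H>105)&(H<125)&(S>150)&box(235,135,320,225)
print("rim",rect(w,blue,.086,.094)); print("floor",rect(w,blue,.010,.02))
print("well rim",rect(w,box(305,150,390,230)&(S<90),.057,.063))
print("plate",rect(w,box(320,160,375,215)&(V>130),.048,.058))
print("foot",rect(w,box(235,140,390,235),.008,.012))
org=(H<18)&(S>180)&box(430,200,520,290)
print("cup all",rect(w,org,.01,.08)); print("cup rim",rect(w,org,.059,.068))
print("handle",rect(w,box(500,220,550,260)&(V<70),.035,.07))
print("mat",rect(w,box(415,205,515,290)&(V<60),-.002,.0065))
cork=(H>5)&(H<20)&(S>100)&(V>100)&box(180,230,240,290)
print("cork",rect(w,cork,-.002,.008))
print("tam top",rect(w,box(180,235,240,280),.085,.11));print("disc",rect(w,box(180,235,240,280),.018,.029))
wh=(S<60)&(V>140)&box(450,235,505,280);
n,l,s,c=cv2.connectedComponentsWithStats(wh.astype(np.uint8))
for i in range(1,n):
    if s[i,4]>15:print("tab",c[i].round(),s[i,4],rect(w,l==i,0,.08))
print("pipe",rect(w,box(170,170,225,240),.01,.06)); print("aer",rect(w,box(445,170,495,210),.055,.075))
print("shelf things max z",np.nanmax(w[60:130,160:520,2]), rect(w,box(160,60,280,130),.06,.3))
for n in("red1",(120,205,165,245)),("pink",(135,250,175,285)),("red2",(165,300,205,330)),("turq",(235,290,270,325)):print(n[0],rect(w,box(*n[1]),.015,.12))
c=im[200:300,170:330];cv2.imwrite("pics/c1.png",cv2.resize(np.hstack([im[215:300,160:270],im[205:290,440:550]])[...,::-1],None,fx=3.5,fy=3.5,interpolation=2))
E
```

```text
block [357. 273.] 395 [451.5 -54.6] [68.3 29.2] 48.5 388 29.4
block [399. 273.] 382 [ 448.8 -148. ] [28.7 67.6] 36.4 382 29.5
block [311. 274.] 379 [449.9  50.5] [28.3 68.5] 6.6 373 29.2
rim (array([661. , 123.1]), array([130.4, 129.2]), 83.8, 498, np.float64(89.6))
floor (array([659.5, 121.2]), array([126.4, 126.9]), 83.8, 2145, np.float64(14.6))
well rim (array([646.5, -18.3]), array([145.9, 121.2]), 83.8, 1181, np.float64(59.5))
plate (array([644. , -31.1]), array([81.9, 81.7]), 83.8, 1213, np.float64(54.6))
foot (array([652.7,  48. ]), array([298.6, 148.7]), 83.8, 1182, np.float64(10.1))
cup all (array([ 506.4, -340.4]), array([116.3, 136.9]), 9.2, 1706, np.float64(38.5))
cup rim (array([ 501.8, -318.7]), array([114.1,  91.5]), 9.3, 312, np.float64(62.3))
handle (array([ 518.4, -405.6]), array([13.9, 77.4]), 9.1, 225, np.float64(59.2))
mat (array([ 518.5, -321.2]), array([174.8, 201.8]), 4.5, 1998, np.float64(2.7))
cork (array([487.3, 291.4]), array([116.3, 117.3]), 0.6, 1279, np.float64(2.6))
tam top (array([494.9, 302.6]), array([27.4, 26.8]), 13.6, 149, np.float64(97.4))
disc 
[... 525 characters left out ...]
p.float64(25.6))
tab [498. 279.] 22 (array([ 433.4, -375.5]), array([34.4,  2.3]), 89.4, 11, np.float64(1.2))
pipe (array([610.2, 319. ]), array([91.7, 94. ]), 39.4, 1182, np.float64(40.7))
aer (array([ 625.9, -311.4]), array([58.4, 59.3]), 52.2, 206, np.float64(63.6))
shelf things max z 0.20542688497679396 (array([864.6, 257.4]), array([ 93.7, 236.4]), 0.1, 4237, np.float64(119.8))
red1 (array([572.3, 445.1]), array([56.1, 58.5]), 67.2, 604, np.float64(22.0))
pink (array([471.6, 408.4]), array([53.6, 58.7]), 82.9, 601, np.float64(21.2))
red2 (array([365.1, 334.8]), array([57.4, 52.8]), 2.4, 589, np.float64(21.1))
turq (array([375.8, 189.2]), array([58.1, 58.5]), 41.8, 540, np.float64(21.1))
```

View pics/c1.png

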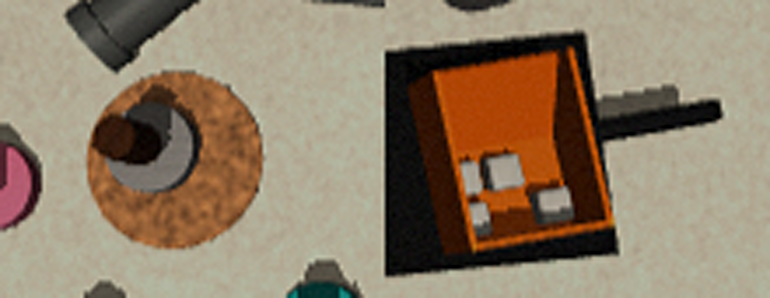

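The crop confirms it: the steel-and-brown tamper stands on the cork (its disc near crop (150,150)), and the cup holds 4 tablets. The sizes also match the given ones: 130 mm rim, 114x91 cup, 68x29 blocks. I'll move to the cup handle first.

```bash
cat >> h.py <<'E'
def down(yaw): # tool pointing down, tool x at yaw (deg)
    y=np.radians(yaw); return R.from_matrix(np.array([[np.cos(y),np.sin(y),0],[np.sin(y),-np.cos(y),0],[0,0,-1]]))
def plan(p,Rt=None,step=.05,pose=None):
    o=get_obs(); p0,R0=pose or (np.array(o["eef_pos"]),R.from_rotvec(o["tool_rot"]))
    Rt=Rt or R0; dv=(R0.inv()*Rt).as_rotvec(); d=np.array(p)-p0
    n=int(max(np.ceil(np.linalg.norm(d)/step),np.ceil(abs(dv).max()/.0995),1))
    print("n",n,"turn/row",np.round(dv/n*10,3).tolist())
    for i in range(n):
        s=(R0*R.from_rotvec(dv*i/n)).inv().apply(d/n)/.2
        print([np.round(s,3).tolist(),np.round(dv/n*10,2).tolist()],end=",")
    print(); return np.array(p),Rt
E
python3 -c "
from h import *
q=plan([.516,-.408,.18],down(99.3))
plan([.516,-.408,.054],pose=q)"
```

```text
n 15 turn/row [-0.001, -0.001, -0.982]
[[0.131, -0.041, 0.025], [-0.0, -0.0, -0.98]],[[0.135, -0.028, 0.025], [-0.0, -0.0, -0.98]],[[0.137, -0.014, 0.025], [-0.0, -0.0, -0.98]],[[0.137, -0.001, 0.025], [-0.0, -0.0, -0.98]],[[0.137, 0.013, 0.025], [-0.0, -0.0, -0.98]],[[0.135, 0.026, 0.025], [-0.0, -0.0, -0.98]],[[0.132, 0.039, 0.025], [-0.0, -0.0, -0.98]],[[0.127, 0.052, 0.025], [-0.0, -0.0, -0.98]],[[0.122, 0.064, 0.025], [-0.0, -0.0, -0.98]],[[0.115, 0.076, 0.025], [-0.0, -0.0, -0.98]],[[0.107, 0.087, 0.025], [-0.0, -0.0, -0.98]],[[0.098, 0.097, 0.025], [-0.0, -0.0, -0.98]],[[0.088, 0.106, 0.025], [-0.0, -0.0, -0.98]],[[0.077, 0.114, 0.025], [-0.0, -0.0, -0.98]],[[0.066, 0.121, 0.025], [-0.0, -0.0, -0.98]],
n 3 turn/row [0.0, 0.0, 0.0]
[[0.0, 0.0, 0.21], [0.0, 0.0, 0.0]],[[0.0, 0.0, 0.21], [0.0, 0.0, 0.0]],[[0.0, 0.0, 0.21], [0.0, 0.0, 0.0]],
```

>>> {"api": "play_rows", "payload": {"targets": [[[0.13,-0.04,0.025],[0,0,-0.98]],[[0.135,-0.03,0.025],[0,0,-0.98]],[[0.135,-0.015,0.025],[0,0,-0.98]],[[0.135,0,0.025],[0,0,-0.98]],[[0.135,0.015,0.025],[0,0,-0.98]],[[0.135,0.025,0.025],[0,0,-0.98]],[[0.13,0.04,0.025],[0,0,-0.98]],[[0.125,0.05,0.025],[0,0,-0.98]]], "hand": 60}}

```text
clock: 1.15
eef_pos: [0.352, -0.5118, 0.2156]
tool_rot: [-2.72, -1.57, 0.0]
force: [0.0, 0.4, 0.0]
gripper_width: 0.701
grasp_force: 0.0
```

>>> {"api": "play_rows", "payload": {"targets": [[[0.12,0.065,0.025],[0,0,-0.98]],[[0.115,0.075,0.025],[0,0,-0.98]],[[0.105,0.085,0.025],[0,0,-0.98]],[[0.1,0.1,0.025],[0,0,-0.98]],[[0.09,0.105,0.025],[0,0,-0.98]],[[0.075,0.115,0.025],[0,0,-0.98]],[[0.065,0.12,0.025],[0,0,-0.98]],[[0,0,0],[0,0,0]]]}}

```text
clock: 2.15
eef_pos: [0.517, -0.4076, 0.1804]
tool_rot: [-2.032, -2.394, -0.004]
force: [0.0, -0.0, 0.4]
gripper_width: 0.704
grasp_force: 0.0
```

```bash
cat >> h.py <<'E'
def st():
    o=get_obs(); r=R.from_rotvec(o["tool_rot"]).as_matrix()
    print("t",round(float(o["clock"]),2),"p",np.round(o["eef_pos"],4),"xyaw",round(np.degrees(np.arctan2(r[1,0],r[0,0])),1),"z",np.round(r[:,2],3),"j",np.round(o["joint_positions"],2),"F",np.round(o["force"],1),"w",round(float(o["gripper_width"])*85.4,1),"g",round(float(o["grasp_force"]),1)); return o
E
python3 - <<'E'
from h import *
st()
c=camera("top");w=cloud(c);im=c["image"];h=hsv(im)
org=(h[...,0]<18)&(h[...,1]>180); org[:, :430]=0
print("cup rim",rect(w,org,.058,.068))
for b in blocks(w,im):print(*b)
plan([.517,-.408,.054],down(99.3))
E
```

```text
t 2.15 p [ 0.517  -0.4076  0.1804] xyaw 99.4 z [ 0.     0.003 -1.   ] j [ 0.87  0.5  -0.35  1.62  0.19  1.06  0.63] F [ 0.  -0.   0.4] w 60.1 g 0.0
cup rim (array([ 506.7, -350.4]), array([114.1, 155.9]), 8.9, 334, np.float64(62.4))
[357. 273.] 395 [451.5 -54.5] [68.2 29. ] 48.4 386 29.4
[399. 273.] 382 [ 448.7 -148. ] [28.6 67.6] 35.9 381 29.2
[311. 274.] 379 [450.   50.5] [28.3 68.4] 6.6 376 29.3
n 3 turn/row [-0.003, -0.004, -0.008]
[[0.002, 0.004, 0.211], [-0.0, -0.0, -0.01]],[[0.002, 0.004, 0.211], [-0.0, -0.0, -0.01]],[[0.002, 0.004, 0.211], [-0.0, -0.0, -0.01]],
```

>>> {"api": "play_rows", "payload": {"targets": [[[0,0.005,0.15],[0,0,0]],[[0,0,0.15],[0,0,0]],[[0,0,0.15],[0,0,0]],[[0,0,0.1],[0,0,0]],[[0,0,0.08],[0,0,0]],[[0,0,0],[0,0,0]],[[0,0,0],[0,0,0]]]}}

```text
clock: 3.08
eef_pos: [0.5167, -0.4113, 0.0563]
tool_rot: [2.037, 2.389, 0.0]
force: [0.1, 0.0, 0.6]
gripper_width: 0.705
grasp_force: 0.0
```

>>> {"api": "play_rows", "payload": {"targets": [[[0,0,0],[0,0,0]],[[0,0,0],[0,0,0]],[[0,0,0],[0,0,0]],[[0,0,0],[0,0,0]],[[0,0,0],[0,0,0]],[[0,0,0],[0,0,0]],[[0,0,0],[0,0,0]],[[0,0,0],[0,0,0]]], "hand": 0, "grip_force": 110}}

```text
clock: 4.08
eef_pos: [0.5167, -0.411, 0.0562]
tool_rot: [2.037, 2.39, 0.001]
force: [0.8, 0.6, 5.3]
gripper_width: 0.141
grasp_force: 107.3
```

>>> {"api": "play_rows", "payload": {"targets": [[[0,0,-0.05],[0,0,0]],[[0,0,-0.1],[0,0,0]],[[0,0,-0.1],[0,0,0]],[[0,0,-0.15],[0,0,0]],[[0,0,-0.2],[0,0,0]],[[0,0,-0.2],[0,0,0]],[[0,0,-0.15],[0,0,0]],[[0,0,-0.1],[0,0,0]],[[0,0,0],[0,0,0]]]}}

```text
clock: 5.2
eef_pos: [0.5169, -0.4113, 0.2679]
tool_rot: [2.035, 2.387, 0.0]
force: [-0.2, -0.3, -3.2]
gripper_width: 0.14
grasp_force: 107.2
```

Run:
```python
from h import *
st()
c=camera("top");w=cloud(c);im=c["image"];h=hsv(im);save(c,"lift.png",(400,150,640,330),3)
s=camera("scene");ws=cloud(s);save(s,"lifts.png",(50,150,350,450),2)
m=(h[...,2]<60);m[:, :400]=0;m[:,560:]=0
print("mat",rect(w,m,-.001,.0065))
hs=hsv(s["image"]);ms=(hs[...,2]<60)&(abs(ws[...,0]-.52)<.13)&(abs(ws[...,1]+.31)<.13)
print("mat scene",rect(ws,ms,-.002,.0065))
org=(h[...,0]<18)&(h[...,1]>180); org[:, :430]=0
print("cup rim",rect(w,org,.235,.3))
```

```text
t 5.2 p [ 0.5169 -0.4113  0.2679] xyaw 99.1 z [ 0.004 -0.003 -1.   ] j [ 0.89  0.42 -0.36  1.54  0.16  1.2   0.65] F [-0.2 -0.3 -3.2] w 11.9 g 107.2
mat (array([ 616.6, -265.6]), array([381.2, 230.4]), 5.0, 3650, np.float64(2.8))
mat scene (array([ 537.2, -281.5]), array([220.9, 212.7]), 4.5, 6229, np.float64(2.8))
cup rim (array([ 505. , -349.4]), array([115., 154.]), 8.5, 2303, np.float64(254.9))
```

View pics/lifts.png

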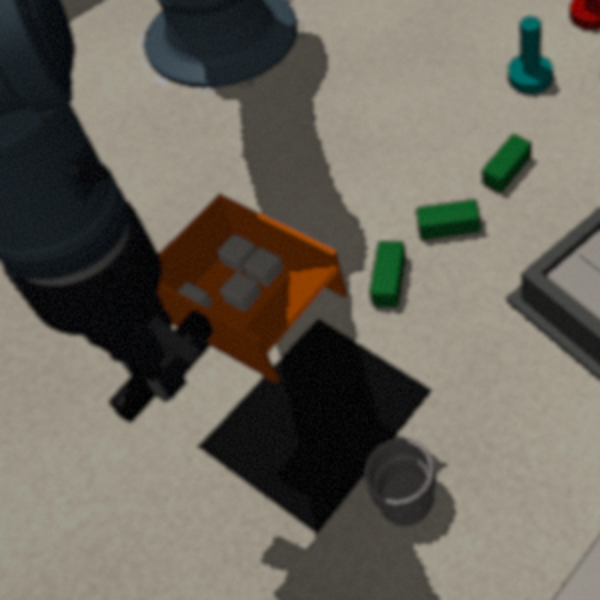

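The cup is held level with its tablets aboard and the mat is bare, with corners near crop (318,322), (430,390), (318,530) and (202,445). I'll carry it to the hopper now.

Run:
```python
from h import *
s=camera("scene");K=np.array(s["K"]);Rm=rot(s);e=np.array(s["eye"])
P=[]
for u,v in [(318,322),(430,390),(318,530),(202,445)]:
    r=Rm@np.array([(u/2+50-K[0,2])/K[0,0],(v/2+150-K[1,2])/K[1,1],1]);P.append((e+r*(.003-e[2])/r[2])[:2])
P=np.array(P);print(P.round(3).tolist(),"centre",P.mean(0).round(4),np.linalg.norm(P-np.roll(P,1,0),axis=1).round(3))
q=plan([.574,.155,.21],down(-6.2))
Rt=lambda th:down(-6.2)*R.from_rotvec([np.radians(th),0,0])
q=plan([.574,.157,.165],Rt(50),pose=q)
q=plan([.574,.161,.160],Rt(82),pose=q)
```

```text
[[0.429, -0.232], [0.573, -0.218], [0.586, -0.382], [0.441, -0.394]] centre [ 0.5073 -0.3066] [0.162 0.144 0.164 0.145]
n 19 turn/row [-0.002, 0.0, 0.967]
[[0.144, 0.039, 0.014], [-0.0, 0.0, 0.97]],[[0.147, 0.025, 0.014], [-0.0, 0.0, 0.97]],[[0.149, 0.01, 0.014], [-0.0, 0.0, 0.97]],[[0.149, -0.004, 0.014], [-0.0, 0.0, 0.97]],[[0.148, -0.018, 0.014], [-0.0, 0.0, 0.97]],[[0.146, -0.033, 0.014], [-0.0, 0.0, 0.97]],[[0.142, -0.047, 0.014], [-0.0, 0.0, 0.97]],[[0.137, -0.06, 0.014], [-0.0, 0.0, 0.97]],[[0.13, -0.073, 0.014], [-0.0, 0.0, 0.97]],[[0.123, -0.085, 0.014], [-0.0, 0.0, 0.97]],[[0.114, -0.097, 0.014], [-0.0, 0.0, 0.97]],[[0.104, -0.107, 0.014], [-0.0, 0.0, 0.97]],[[0.093, -0.117, 0.014], [-0.0, 0.0, 0.97]],[[0.082, -0.125, 0.014], [-0.0, 0.0, 0.97]],[[0.069, -0.133, 0.014], [-0.0, 0.0, 0.97]],[[0.056, -0.139, 0.014], [-0.0, 0.0, 0.97]],[[0.042, -0.143, 0.014], [-0.0, 0.0, 0.97]],[[0.028, -0.147, 0.014], [-0.0, 0.0, 0.97]],[[0.014, -0.149, 0.014], [-0.0, 0.0, 0.97]],
n 9 turn/row [0.97, 0.0, 0.0]
[[-0.0, -0.001, 0.025], [0.97, 0.0, 0.0]],[[-0.0, 0.001, 0.025], [0.97, 0.0, 0.0]],[[-0.0, 0.004, 0.025], [0.97, 0.0, 0.0]],[[-0.0, 0.006, 0.024], [0.97, 0.0, 0.0]],[[-0.0, 0.008, 0.024], [0.97, 0.0, 0.0]],[[-0.0, 0.011, 0.023], [0.97, 0.0, 0.0]],[[-0.0, 0.013, 0.021], [0.97, 0.0, 0.0]],[[-0.0, 0.015, 0.02], [0.97, 0.0, 0.0]],[[-0.0, 0.017, 0.019], [0.97, 0.0, 0.0]],
n 6 turn/row [0.931, 0.0, -0.0]
[[-0.0, 0.001, 0.005], [0.93, 0.0, -0.0]],[[-0.0, 0.002, 0.005], [0.93, 0.0, -0.0]],[[-0.0, 0.002, 0.005], [0.93, 0.0, -0.0]],[[-0.0, 0.002, 0.005], [0.93, 0.0, -0.0]],[[-0.0, 0.003, 0.004], [0.93, 0.0, -0.0]],[[-0.0, 0.003, 0.004], [0.93, 0.0, -0.0]],
```

>>> {"api": "play_rows", "payload": {"targets": [[[0.145,0.04,0.014],[0,0,0.97]],[[0.145,0.025,0.014],[0,0,0.97]],[[0.15,0.01,0.014],[0,0,0.97]],[[0.15,-0.005,0.014],[0,0,0.97]],[[0.15,-0.02,0.014],[0,0,0.97]],[[0.145,-0.035,0.014],[0,0,0.97]],[[0.14,-0.045,0.014],[0,0,0.97]],[[0.135,-0.06,0.014],[0,0,0.97]],[[0.13,-0.075,0.014],[0,0,0.97]],[[0.125,-0.085,0.014],[0,0,0.97]]]}}

```text
clock: 6.6
eef_pos: [0.5449, -0.1123, 0.235]
tool_rot: [-2.917, -1.159, 0.007]
force: [-0.3, 0.2, -3.4]
gripper_width: 0.143
grasp_force: 107.3
```

>>> {"api": "play_rows", "payload": {"targets": [[[0.115,-0.095,0.014],[0,0,0.97]],[[0.105,-0.105,0.014],[0,0,0.97]],[[0.095,-0.115,0.014],[0,0,0.97]],[[0.08,-0.125,0.014],[0,0,0.97]],[[0.07,-0.135,0.014],[0,0,0.97]],[[0.055,-0.14,0.014],[0,0,0.97]],[[0.04,-0.145,0.014],[0,0,0.97]],[[0.03,-0.145,0.014],[0,0,0.97]],[[0.015,-0.15,0.014],[0,0,0.97]],[[0,0,0],[0,0,0]]]}}

```text
clock: 7.85
eef_pos: [0.574, 0.1584, 0.2098]
tool_rot: [-3.136, 0.167, 0.009]
force: [-0.1, -0.4, -2.9]
gripper_width: 0.144
grasp_force: 107.4
```

>>> {"api": "play_rows", "payload": {"targets": [[[0,0,0.025],[0.97,0,0]],[[0,0,0.025],[0.97,0,0]],[[0,0.005,0.025],[0.97,0,0]],[[0,0.005,0.025],[0.97,0,0]],[[0,0.01,0.025],[0.97,0,0]],[[0,0.01,0.02],[0.97,0,0]],[[0,0,0],[0,0,0]]]}}

```text
clock: 8.72
eef_pos: [0.5752, 0.1505, 0.1786]
tool_rot: [-2.559, 0.155, -0.037]
force: [0.2, -0.2, -2.7]
gripper_width: 0.144
grasp_force: 107.6
```

Run:
```python
from h import *
st()
s=camera("scene");save(s,"tilt.png",(250,80,550,380),2)
Rt=lambda th:down(-6.2)*R.from_rotvec([np.radians(th),0,0])
q=plan([.574,.159,.163],Rt(60))
q=plan([.574,.161,.160],Rt(82),pose=q)
```

```text
t 8.72 p [0.5752 0.1505 0.1786] xyaw -6.8 z [ 0.06   0.544 -0.837] j [ 0.43  0.42 -0.57  1.9  -0.48  0.82 -1.46] F [ 0.2 -0.2 -2.7] w 12.3 g 107.6
n 5 turn/row [0.936, -0.007, -0.017]
[[-0.002, 0.004, 0.018], [0.94, -0.01, -0.02]],[[-0.002, 0.006, 0.017], [0.94, -0.01, -0.02]],[[-0.002, 0.007, 0.017], [0.94, -0.01, -0.02]],[[-0.002, 0.009, 0.016], [0.94, -0.01, -0.02]],[[-0.002, 0.01, 0.015], [0.94, -0.01, -0.02]],
n 4 turn/row [0.96, 0.0, 0.0]
[[-0.0, 0.002, 0.004], [0.96, 0.0, 0.0]],[[-0.0, 0.002, 0.004], [0.96, 0.0, 0.0]],[[-0.0, 0.003, 0.004], [0.96, 0.0, 0.0]],[[-0.0, 0.003, 0.003], [0.96, 0.0, 0.0]],
```

View pics/tilt.png

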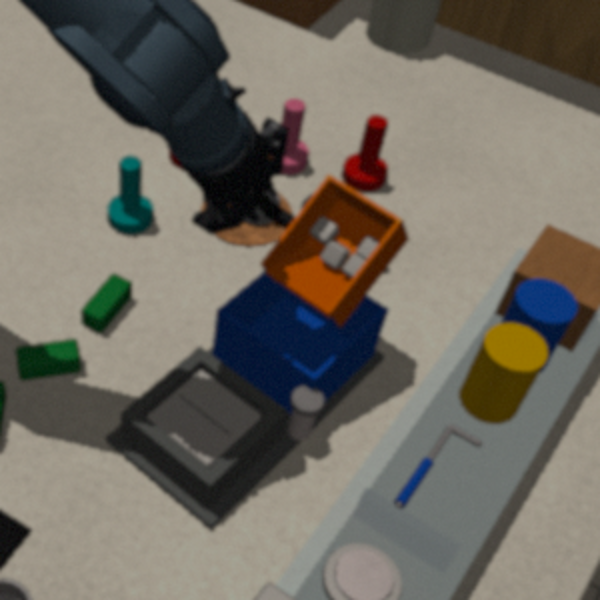

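Tilted about 33°, the cup (crop (335,250)) hangs over the hopper (300,340) with its 4 tablets against the ramp. I'll keep tipping.

>>> {"api": "play_rows", "payload": {"targets": [[[0,0.005,0.018],[0.94,0,0]],[[0,0.005,0.018],[0.94,0,0]],[[0,0.008,0.017],[0.94,0,0]],[[0,0.01,0.016],[0.94,0,0]],[[0,0.01,0.015],[0.94,0,0]],[[0,0,0],[0.5,0,0]],[[0,0,0],[0.5,0,0]],[[0,0,0],[0.5,0,0]],[[0,0,0],[0.5,0,0]],[[0,0,0],[0,0,0]]]}}

```text
clock: 10.02
eef_pos: [0.5777, 0.1609, 0.1635]
tool_rot: [-1.887, 0.109, -0.077]
force: [-0.2, -0.2, -2.1]
gripper_width: 0.147
grasp_force: 108.0
```

>>> {"api": "play_rows", "payload": {"targets": [[[0,0.003,0.005],[0.5,0,0]],[[0,0.003,0.005],[0.5,0,0]],[[0,0.003,0.003],[0.5,0,0]],[[0,0.003,0],[0.5,0,0]],[[0,0,0],[0.5,0,0]],[[0,0,0],[0,0,0]],[[0,0,0],[0,0,0]],[[0,0,0],[0,0,0]]]}}

```text
clock: 11.02
eef_pos: [0.5779, 0.1638, 0.1623]
tool_rot: [-1.639, 0.091, -0.087]
force: [0.4, 0.6, -2.0]
gripper_width: 0.147
grasp_force: 108.1
```

Run:
```python
from h import *
st()
s=camera("scene");t=camera("top")
a=s["image"][130:330,300:500];b=t["image"][110:310,200:400]
cv2.imwrite("pics/pour.png",cv2.resize(np.hstack([a,b])[...,::-1],None,fx=2,fy=2))
```

```text
t 11.03 p [0.5779 0.1638 0.1623] xyaw -6.5 z [ 0.112  0.991 -0.07 ] j [ 0.87  1.04 -0.86  1.89 -0.96  1.   -0.67] F [ 0.4  0.6 -2. ] w 12.6 g 108.1
```

View pics/pour.png

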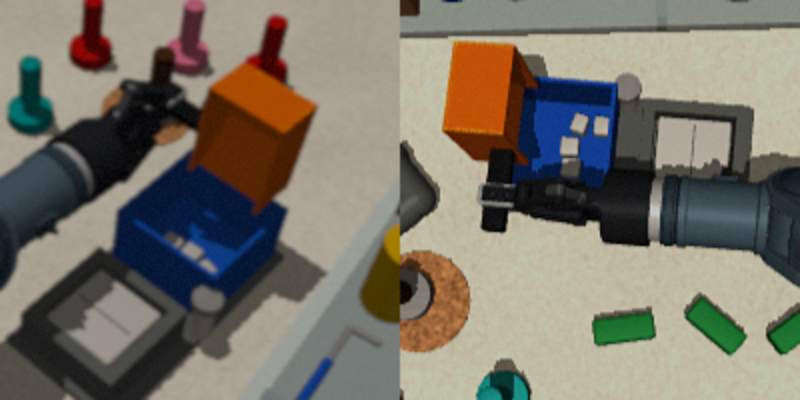

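All four tablets lie in the hopper (right panel (580,125), (602,125), (570,147), (570,167)) and the cup is empty. Next I'll take the cup back to its mat.

Run:
```python
from h import *
q=plan([.572,.15,.24],down(-6.2))
q=plan([.521,-.399,.13],down(99),pose=q)
```

```text
n 16 turn/row [-0.938, -0.003, -0.002]
[[-0.001, -0.024, -0.006], [-0.94, -0.0, -0.0]],[[-0.001, -0.023, -0.008], [-0.94, -0.0, -0.0]],[[-0.001, -0.022, -0.01], [-0.94, -0.0, -0.0]],[[-0.001, -0.021, -0.013], [-0.94, -0.0, -0.0]],[[-0.001, -0.02, -0.014], [-0.94, -0.0, -0.0]],[[-0.001, -0.019, -0.016], [-0.94, -0.0, -0.0]],[[-0.001, -0.017, -0.018], [-0.94, -0.0, -0.0]],[[-0.001, -0.015, -0.019], [-0.94, -0.0, -0.0]],[[-0.001, -0.013, -0.021], [-0.94, -0.0, -0.0]],[[-0.001, -0.011, -0.022], [-0.94, -0.0, -0.0]],[[-0.001, -0.009, -0.023], [-0.94, -0.0, -0.0]],[[-0.001, -0.007, -0.024], [-0.94, -0.0, -0.0]],[[-0.001, -0.005, -0.024], [-0.94, -0.0, -0.0]],[[-0.001, -0.002, -0.025], [-0.94, -0.0, -0.0]],[[-0.001, -0.0, -0.025], [-0.94, -0.0, -0.0]],[[-0.001, 0.002, -0.025], [-0.94, -0.0, -0.0]],
n 19 turn/row [0.0, 0.0, -0.966]
[[0.002, 0.145, 0.029], [0.0, 0.0, -0.97]],[[-0.012, 0.145, 0.029], [0.0, 0.0, -0.97]],[[-0.026, 0.143, 0.029], [0.0, 0.0, -0.97]],[[-0.039, 0.14, 0.029], [0.0, 0.0, -0.97]],[[-0.053, 0.135, 0.029], [0.0, 0.0, -0.97]],[[-0.065, 0.13, 0.029], [0.0, 0.0, -0.97]],[[-0.078, 0.123, 0.029], [0.0, 0.0, -0.97]],[[-0.089, 0.115, 0.029], [0.0, 0.0, -0.97]],[[-0.1, 0.105, 0.029], [0.0, 0.0, -0.97]],[[-0.109, 0.095, 0.029], [0.0, 0.0, -0.97]],[[-0.118, 0.084, 0.029], [0.0, 0.0, -0.97]],[[-0.126, 0.073, 0.029], [0.0, 0.0, -0.97]],[[-0.132, 0.06, 0.029], [0.0, 0.0, -0.97]],[[-0.137, 0.047, 0.029], [0.0, 0.0, -0.97]],[[-0.141, 0.034, 0.029], [0.0, 0.0, -0.97]],[[-0.144, 0.02, 0.029], [0.0, 0.0, -0.97]],[[-0.145, 0.006, 0.029], [0.0, 0.0, -0.97]],[[-0.145, -0.008, 0.029], [0.0, 0.0, -0.97]],[[-0.143, -0.022, 0.029], [0.0, 0.0, -0.97]],
```

>>> {"api": "play_rows", "payload": {"targets": [[[0,-0.08,0],[0,0,0]],[[0,-0.08,0],[0,0,0]],[[0,-0.02,-0.01],[-0.94,0,0]],[[0,-0.02,-0.01],[-0.94,0,0]],[[0,-0.02,-0.01],[-0.94,0,0]],[[0,-0.02,-0.013],[-0.94,0,0]],[[0,-0.02,-0.014],[-0.94,0,0]],[[0,-0.02,-0.016],[-0.94,0,0]],[[0,-0.015,-0.018],[-0.94,0,0]],[[0,-0.015,-0.02],[-0.94,0,0]]]}}

```text
clock: 12.38
eef_pos: [0.5751, 0.1587, 0.2316]
tool_rot: [-2.391, 0.132, -0.051]
force: [-0.0, 0.1, -1.8]
gripper_width: 0.143
grasp_force: 107.8
```

>>> {"api": "play_rows", "payload": {"targets": [[[0,-0.01,-0.02],[-0.94,0,0]],[[0,-0.01,-0.02],[-0.94,0,0]],[[0,-0.01,-0.02],[-0.94,0,0]],[[0,-0.005,0],[-0.94,0,0]],[[0,-0.005,0],[-0.94,0,0]],[[0,0,0],[-0.94,0,0]],[[0,0,0],[-0.94,0,0]],[[0,0,0],[-0.94,0,0]],[[0,0,0],[0,0,0]]]}}

```text
clock: 13.5
eef_pos: [0.5744, 0.1611, 0.2449]
tool_rot: [-3.136, 0.166, 0.003]
force: [-0.6, -0.3, -1.8]
gripper_width: 0.148
grasp_force: 107.8
```

Run:
```python
from h import *
st()
q=plan([.521,-.399,.13],down(99))
```

```text
t 13.5 p [0.5744 0.1611 0.2449] xyaw -6.1 z [-0.002  0.001 -1.   ] j [ 0.06  0.34 -0.49  1.72  0.17  1.13 -2.15] F [-0.6 -0.3 -1.8] w 12.7 g 107.8
n 19 turn/row [-0.001, 0.001, -0.965]
[[0.002, 0.148, 0.03], [-0.0, 0.0, -0.97]],[[-0.013, 0.148, 0.03], [-0.0, 0.0, -0.97]],[[-0.027, 0.146, 0.03], [-0.0, 0.0, -0.97]],[[-0.041, 0.142, 0.03], [-0.0, 0.0, -0.97]],[[-0.054, 0.138, 0.03], [-0.0, 0.0, -0.97]],[[-0.067, 0.132, 0.03], [-0.0, 0.0, -0.97]],[[-0.08, 0.125, 0.03], [-0.0, 0.0, -0.97]],[[-0.091, 0.117, 0.03], [-0.0, 0.0, -0.97]],[[-0.102, 0.107, 0.03], [-0.0, 0.0, -0.97]],[[-0.112, 0.097, 0.03], [-0.0, 0.0, -0.97]],[[-0.121, 0.086, 0.03], [-0.0, 0.0, -0.97]],[[-0.128, 0.074, 0.03], [-0.0, 0.0, -0.97]],[[-0.135, 0.061, 0.03], [-0.0, 0.0, -0.97]],[[-0.14, 0.048, 0.03], [-0.0, 0.0, -0.97]],[[-0.144, 0.034, 0.03], [-0.0, 0.0, -0.97]],[[-0.147, 0.02, 0.03], [-0.0, 0.0, -0.97]],[[-0.148, 0.006, 0.03], [-0.0, 0.0, -0.97]],[[-0.148, -0.009, 0.03], [-0.0, 0.0, -0.97]],[[-0.146, -0.023, 0.03], [-0.0, 0.0, -0.97]],
```

>>> {"api": "play_rows", "payload": {"targets": [[[0,0.15,0.03],[0,0,-0.97]],[[-0.013,0.148,0.03],[0,0,-0.97]],[[-0.027,0.146,0.03],[0,0,-0.97]],[[-0.04,0.142,0.03],[0,0,-0.97]],[[-0.055,0.138,0.03],[0,0,-0.97]],[[-0.067,0.132,0.03],[0,0,-0.97]],[[-0.08,0.125,0.03],[0,0,-0.97]],[[-0.09,0.117,0.03],[0,0,-0.97]],[[-0.1,0.107,0.03],[0,0,-0.97]],[[-0.112,0.097,0.03],[0,0,-0.97]]]}}

```text
clock: 14.75
eef_pos: [0.5462, -0.1397, 0.1849]
tool_rot: [2.856, 1.309, -0.001]
force: [0.3, -0.1, -2.7]
gripper_width: 0.142
grasp_force: 107.9
```

>>> {"api": "play_rows", "payload": {"targets": [[[-0.12,0.086,0.03],[0,0,-0.97]],[[-0.128,0.074,0.03],[0,0,-0.97]],[[-0.135,0.06,0.03],[0,0,-0.97]],[[-0.14,0.048,0.03],[0,0,-0.97]],[[-0.144,0.034,0.03],[0,0,-0.97]],[[-0.147,0.02,0.03],[0,0,-0.97]],[[-0.148,0.005,0.03],[0,0,-0.97]],[[-0.148,-0.01,0.03],[0,0,-0.97]],[[-0.146,-0.023,0.03],[0,0,-0.97]],[[0,0,0],[0,0,0]]]}}

```text
clock: 16.0
eef_pos: [0.5186, -0.4085, 0.1307]
tool_rot: [2.047, 2.383, -0.004]
force: [-0.4, -0.3, -2.5]
gripper_width: 0.143
grasp_force: 107.7
```

Run:
```python
from h import *
st()
q=plan([.521,-.399,.057],down(99))
```

```text
t 16.0 p [ 0.5186 -0.4085  0.1307] xyaw 98.7 z [-0.002 -0.002 -1.   ] j [ 1.    0.59 -0.53  1.64  0.34  1.    0.51] F [-0.4 -0.3 -2.5] w 12.2 g 107.7
n 2 turn/row [-0.01, 0.01, -0.028]
[[0.023, 0.01, 0.184], [-0.01, 0.01, -0.03]],[[0.023, 0.01, 0.184], [-0.01, 0.01, -0.03]],
```

>>> {"api": "play_rows", "payload": {"targets": [[[0.023,0.01,0.1],[0,0,0]],[[0.023,0.01,0.1],[0,0,0]],[[0,0,0.08],[0,0,0]],[[0,0,0.05],[0,0,0]],[[0,0,0.03],[0,0,0]],[[0,0,0.01],[0,0,0]],[[0,0,0],[0,0,0]]]}}

```text
clock: 16.88
eef_pos: [0.5247, -0.3947, 0.0577]
tool_rot: [2.037, 2.389, -0.002]
force: [-0.6, -0.6, -2.4]
gripper_width: 0.146
grasp_force: 107.8
```

>>> {"api": "play_rows", "payload": {"targets": [[[0,0,0],[0,0,0]],[[0,0,0],[0,0,0]],[[0,0,0],[0,0,0]],[[0,0,0],[0,0,0]],[[0,0,0],[0,0,0]]], "hand": 60, "grip_force": 50}}

```text
clock: 17.5
eef_pos: [0.5244, -0.3943, 0.0573]
tool_rot: [2.037, 2.39, -0.003]
force: [0.4, 0.3, 0.7]
gripper_width: 0.701
grasp_force: 0.0
```

>>> {"api": "play_rows", "payload": {"targets": [[[0,0,-0.1],[0,0,0]],[[0,0,-0.15],[0,0,0]],[[0,0,-0.2],[0,0,0]],[[0,0,-0.2],[0,0,0]],[[0,0,0],[0,0,0]]]}}

```text
clock: 18.12
eef_pos: [0.5279, -0.3956, 0.1939]
tool_rot: [2.03, 2.382, -0.001]
force: [0.1, -0.3, -0.5]
gripper_width: 0.704
grasp_force: 0.0
```

Run:
```python
from h import *
st()
c=camera("top");w=cloud(c);im=c["image"];h=hsv(im)
org=(h[...,0]<18)&(h[...,1]>180)&(abs(w[...,1]+.31)<.065); org[:, :400]=0
print("cup rim",rect(w,org,.058,.068))
print("handle",rect(w,(h[...,2]<70)&(w[...,1]<-.37)&(w[...,1]>-.47),.05,.075))
bl=blocks(w,im)
for b in bl:print(*b)
q=plan([.4488,-.148,.10],down(126.2)); plan([.4488,-.148,.03],pose=q)
```

```text
t 18.12 p [ 0.5279 -0.3956  0.1939] xyaw 99.1 z [ 0.009 -0.008 -1.   ] j [ 1.    0.52 -0.56  1.61  0.3   1.09  0.52] F [ 0.1 -0.3 -0.5] w 60.2 g 0.0
cup rim (array([ 507. , -303.5]), array([113. ,  92.2]), 9.1, 328, np.float64(62.3))
handle (array([ 665.7, -400.7]), array([ 58.5, 300.1]), 89.7, 169, np.float64(59.2))
[357. 273.] 395 [451.5 -54.6] [68.3 29.3] 48.9 388 29.3
[399. 273.] 387 [ 448.7 -148.1] [28.8 68. ] 35.6 385 29.3
[311. 274.] 379 [449.8  50.5] [28.5 68.5] 6.8 375 29.5
n 6 turn/row [0.004, 0.012, -0.788]
[[0.214, -0.031, 0.074], [0.0, 0.01, -0.79]],[[0.216, -0.014, 0.075], [0.0, 0.01, -0.79]],[[0.216, 0.003, 0.075], [0.0, 0.01, -0.79]],[[0.215, 0.02, 0.075], [0.0, 0.01, -0.79]],[[0.213, 0.036, 0.076], [0.0, 0.01, -0.79]],[[0.209, 0.053, 0.076], [0.0, 0.01, -0.79]],
n 2 turn/row [0.0, 0.0, 0.0]
[[0.0, 0.0, 0.175], [0.0, 0.0, 0.0]],[[0.0, 0.0, 0.175], [0.0, 0.0, 0.0]],
```

>>> {"api": "play_rows", "payload": {"targets": [[[0.215,-0.03,0.07],[0,0.01,-0.79]],[[0.215,-0.015,0.07],[0,0.01,-0.79]],[[0.215,0,0.075],[0,0.01,-0.79]],[[0.215,0.02,0.075],[0,0.01,-0.79]],[[0.21,0.035,0.08],[0,0.01,-0.79]],[[0.21,0.05,0.08],[0,0.01,-0.79]],[[0,0,0],[0,0,0]],[[0,0,0],[0,0,0]]]}}

```text
clock: 19.18
eef_pos: [0.4455, -0.1483, 0.0973]
tool_rot: [-1.418, -2.799, -0.002]
force: [0.7, 0.0, 0.7]
gripper_width: 0.709
grasp_force: 0.0
```

Run:
```python
from h import *
st()
plan([.4488,-.148,.03],down(125.8))
```

```text
t 19.18 p [ 0.4455 -0.1483  0.0973] xyaw 126.3 z [-0.003  0.003 -1.   ] j [ 0.9   0.37 -0.74  2.11  0.34  0.79  0.58] F [0.7 0.  0.7] w 60.6 g 0.0
n 2 turn/row [-0.002, -0.022, 0.039]
[[-0.005, 0.007, 0.168], [-0.0, -0.02, 0.04]],[[-0.005, 0.007, 0.168], [-0.0, -0.02, 0.04]],
```

>>> {"api": "play_rows", "payload": {"targets": [[[-0.005,0.007,0.1],[0,-0.02,0.04]],[[-0.005,0.007,0.1],[0,-0.02,0.04]],[[0,0,0.08],[0,0,0]],[[0,0,0.05],[0,0,0]],[[0,0,0],[0,0,0]],[[0,0,0],[0,0,0]]]}}

```text
clock: 19.92
eef_pos: [0.4495, -0.1479, 0.0319]
tool_rot: [1.431, 2.796, 0.0]
force: [0.9, -0.3, -0.3]
gripper_width: 0.705
grasp_force: 0.0
```

>>> {"api": "play_rows", "payload": {"targets": [[[0,0,0],[0,0,0]],[[0,0,0],[0,0,0]],[[0,0,0],[0,0,0]],[[0,0,0],[0,0,0]],[[0,0,0],[0,0,0]],[[0,0,0],[0,0,0]]], "hand": 0, "grip_force": 50}}

```text
clock: 20.68
eef_pos: [0.4498, -0.1478, 0.0321]
tool_rot: [1.43, 2.796, 0.0]
force: [-0.2, -0.6, 5.6]
gripper_width: 0.335
grasp_force: 50.5
```

>>> {"api": "play_rows", "payload": {"targets": [[[0,0,-0.1],[0,0,0]],[[0,0,-0.2],[0,0,0]],[[0,0,-0.25],[0,0,0]],[[0,0,-0.2],[0,0,0]],[[0,0,-0.1],[0,0,0]],[[0,0,0],[0,0,0]]]}}

```text
clock: 21.42
eef_pos: [0.4498, -0.1482, 0.2026]
tool_rot: [1.43, 2.794, -0.001]
force: [-0.4, 0.6, -0.9]
gripper_width: 0.339
grasp_force: 49.8
```

Run:
```python
from h import *
st()
q=plan([.663,.141,.17],down(173.8)); plan([.663,.141,.088],pose=q)
```

```text
t 21.43 p [ 0.4498 -0.1482  0.2026] xyaw 125.8 z [ 0.003 -0.002 -1.   ] j [ 1.    0.19 -0.83  2.03  0.17  0.98  0.72] F [-0.4  0.6 -0.9] w 29.0 g 49.8
n 9 turn/row [-0.0, 0.004, -0.931]
[[0.061, 0.19, 0.018], [-0.0, 0.0, -0.93]],[[0.043, 0.195, 0.018], [-0.0, 0.0, -0.93]],[[0.025, 0.198, 0.018], [-0.0, 0.0, -0.93]],[[0.006, 0.199, 0.018], [-0.0, 0.0, -0.93]],[[-0.012, 0.199, 0.018], [-0.0, 0.0, -0.93]],[[-0.031, 0.197, 0.018], [-0.0, 0.0, -0.93]],[[-0.049, 0.193, 0.018], [-0.0, 0.0, -0.93]],[[-0.067, 0.188, 0.018], [-0.0, 0.0, -0.93]],[[-0.084, 0.181, 0.018], [-0.0, 0.0, -0.93]],
n 2 turn/row [0.0, 0.0, 0.0]
[[0.0, 0.0, 0.205], [0.0, 0.0, 0.0]],[[0.0, 0.0, 0.205], [0.0, 0.0, 0.0]],
```

>>> {"api": "play_rows", "payload": {"targets": [[[0.06,0.19,0.018],[0,0,-0.93]],[[0.043,0.195,0.018],[0,0,-0.93]],[[0.025,0.198,0.018],[0,0,-0.93]],[[0.005,0.2,0.018],[0,0,-0.93]],[[-0.012,0.2,0.018],[0,0,-0.93]],[[-0.03,0.197,0.018],[0,0,-0.93]],[[-0.05,0.193,0.018],[0,0,-0.93]],[[-0.067,0.188,0.018],[0,0,-0.93]],[[-0.085,0.18,0.018],[0,0,-0.93]],[[0,0,0],[0,0,0]]]}}

```text
clock: 22.68
eef_pos: [0.6616, 0.1453, 0.166]
tool_rot: [-0.162, -3.133, -0.005]
force: [-1.4, 1.3, -0.2]
gripper_width: 0.339
grasp_force: 49.8
```

Run:
```python
from h import *
st()
q=plan([.663,.141,.088],down(173.8))
```

```text
t 22.68 p [0.6616 0.1453 0.166 ] xyaw 174.1 z [-0.004  0.004 -1.   ] j [ 0.35  0.71 -0.9   1.56  0.58  1.17  0.8 ] F [-1.4  1.3 -0.2] w 28.9 g 49.8
n 2 turn/row [0.016, -0.024, 0.024]
[[-0.006, -0.011, 0.195], [0.02, -0.02, 0.02]],[[-0.005, -0.011, 0.195], [0.02, -0.02, 0.02]],
```

>>> {"api": "play_rows", "payload": {"targets": [[[-0.006,-0.011,0.12],[0.02,-0.02,0.02]],[[-0.006,-0.011,0.12],[0,0,0]],[[0,0,0.1],[0,0,0]],[[0,0,0.05],[0,0,0]],[[0,0,0],[0,0,0]]]}}

```text
clock: 23.3
eef_pos: [0.6642, 0.1358, 0.0899]
tool_rot: [-0.174, -3.137, 0.004]
force: [0.8, 0.0, 0.1]
gripper_width: 0.342
grasp_force: 49.8
```

>>> {"api": "play_rows", "payload": {"targets": [[[0,0,0],[0,0,0]],[[0,0,0],[0,0,0]],[[0,0,0],[0,0,0]],[[0,0,0],[0,0,0]]], "hand": 42}}

```text
clock: 23.8
eef_pos: [0.6651, 0.1363, 0.0916]
tool_rot: [0.174, 3.134, -0.003]
force: [0.4, 0.6, -0.2]
gripper_width: 0.493
grasp_force: 0.0
```

>>> {"api": "play_rows", "payload": {"targets": [[[0,0,-0.15],[0,0,0]],[[0,0,-0.2],[0,0,0]],[[0,0,-0.1],[0,0,0]],[[0,0,0],[0,0,0]]]}}

```text
clock: 24.3
eef_pos: [0.6658, 0.137, 0.183]
tool_rot: [0.174, 3.131, -0.001]
force: [-0.3, -0.4, -0.1]
gripper_width: 0.495
grasp_force: 0.0
```

Run:
```python
from h import *
st()
c=camera("top");w=cloud(c);im=c["image"]
for b in blocks(w,im):print(*b)
q=plan([.4515,-.0546,.12],down(228.7))
```

```text
t 24.3 p [0.6658 0.137  0.183 ] xyaw 173.7 z [ 0.005 -0.001 -1.   ] j [ 0.37  0.69 -0.91  1.55  0.57  1.18  0.81] F [-0.3 -0.4 -0.1] w 42.3 g 0.0
[261. 188.] 190 [642.7 159.3] [21.4 22.4] 71.6 18 36.1
[311. 274.] 379 [449.9  50.6] [28.1 68.7] 6.5 375 29.3
n 10 turn/row [-0.003, 0.001, -0.961]
[[0.096, -0.107, 0.031], [-0.0, 0.0, -0.96]],[[0.105, -0.097, 0.031], [-0.0, 0.0, -0.96]],[[0.114, -0.086, 0.031], [-0.0, 0.0, -0.96]],[[0.122, -0.075, 0.031], [-0.0, 0.0, -0.96]],[[0.128, -0.063, 0.03], [-0.0, 0.0, -0.96]],[[0.134, -0.05, 0.03], [-0.0, 0.0, -0.96]],[[0.138, -0.037, 0.031], [-0.0, 0.0, -0.96]],[[0.141, -0.024, 0.031], [-0.0, 0.0, -0.96]],[[0.143, -0.01, 0.031], [-0.0, 0.0, -0.96]],[[0.143, 0.003, 0.031], [-0.0, 0.0, -0.96]],
```

Run:
```python
from h import *
q=plan([.45,.0505,.11],down(96.6))
```

```text
n 14 turn/row [-0.0, 0.002, 0.961]
[[0.073, -0.039, 0.025], [-0.0, 0.0, 0.96]],[[0.069, -0.046, 0.025], [-0.0, 0.0, 0.96]],[[0.064, -0.052, 0.025], [-0.0, 0.0, 0.96]],[[0.059, -0.058, 0.025], [-0.0, 0.0, 0.96]],[[0.053, -0.063, 0.025], [-0.0, 0.0, 0.96]],[[0.047, -0.068, 0.025], [-0.0, 0.0, 0.96]],[[0.04, -0.072, 0.025], [-0.0, 0.0, 0.96]],[[0.033, -0.076, 0.025], [-0.0, 0.0, 0.96]],[[0.025, -0.079, 0.025], [-0.0, 0.0, 0.96]],[[0.018, -0.081, 0.025], [-0.0, 0.0, 0.96]],[[0.01, -0.082, 0.025], [-0.0, 0.0, 0.96]],[[0.002, -0.083, 0.025], [-0.0, 0.0, 0.96]],[[-0.006, -0.082, 0.025], [-0.0, 0.0, 0.96]],[[-0.014, -0.081, 0.025], [-0.0, 0.0, 0.96]],
```

>>> {"api": "play_rows", "payload": {"targets": [[[0.073,-0.04,0.02],[0,0,0.96]],[[0.07,-0.046,0.02],[0,0,0.96]],[[0.064,-0.052,0.02],[0,0,0.96]],[[0.06,-0.058,0.02],[0,0,0.96]],[[0.053,-0.063,0.02],[0,0,0.96]],[[0.047,-0.068,0.02],[0,0,0.96]],[[0.04,-0.072,0.02],[0,0,0.96]],[[0.033,-0.076,0.03],[0,0,0.96]],[[0.025,-0.08,0.03],[0,0,0.96]],[[0.018,-0.08,0.03],[0,0,0.96]]], "hand": 60}}

```text
clock: 25.6
eef_pos: [0.5086, 0.0741, 0.1328]
tool_rot: [-1.607, -2.698, 0.005]
force: [0.8, 0.1, 0.3]
gripper_width: 0.706
grasp_force: 0.0
```

>>> {"api": "play_rows", "payload": {"targets": [[[0.01,-0.082,0.03],[0,0,0.96]],[[0,-0.083,0.03],[0,0,0.96]],[[-0.006,-0.082,0.03],[0,0,0.96]],[[-0.014,-0.08,0.03],[0,0,0.96]],[[0,0,0],[0,0,0]],[[0,0,0],[0,0,0]]]}}

```text
clock: 26.35
eef_pos: [0.45, 0.0502, 0.1105]
tool_rot: [2.086, 2.346, -0.0]
force: [0.1, -0.1, -0.2]
gripper_width: 0.703
grasp_force: 0.0
```

Run:
```python
from h import *
st()
s=camera("scene");ws=cloud(s)
for b in blocks(ws,s["image"]):print("sc",*b)
q=plan([.45,.0505,.031],down(96.6))
```

```text
t 26.35 p [0.45   0.0502 0.1105] xyaw 96.7 z [ 0.001 -0.001 -1.   ] j [ 0.47  0.3  -0.73  2.15  0.29  0.79 -0.33] F [ 0.1 -0.1 -0.2] w 60.1 g 0.0
sc [307. 224.] 107 [451.3  60.5] [25.  39.7] 6.3 107 30.2
sc [298. 235.] 93 [454.5  26.6] [26.5 24.5] 62.3 92 29.4
sc [409. 241.] 335 [669.7 148.2] [64.1 11.9] 0.1 21 38.7
sc [275. 258.] 175 [454.1 -55.6] [64.2 26.2] 48.6 175 29.4
n 2 turn/row [0.009, 0.007, 0.01]
[[0.001, -0.002, 0.2], [0.01, 0.01, 0.01]],[[0.001, -0.001, 0.2], [0.01, 0.01, 0.01]],
```

>>> {"api": "play_rows", "payload": {"targets": [[[0,0,0.12],[0,0,0]],[[0,0,0.12],[0,0,0]],[[0,0,0.1],[0,0,0]],[[0,0,0.055],[0,0,0]],[[0,0,0],[0,0,0]],[[0,0,0],[0,0,0]]]}}

```text
clock: 27.15
eef_pos: [0.4509, 0.0502, 0.0325]
tool_rot: [2.086, 2.344, 0.001]
force: [-0.6, 0.6, 0.4]
gripper_width: 0.699
grasp_force: 0.0
```

>>> {"api": "play_rows", "payload": {"targets": [[[0,0,0],[0,0,0]],[[0,0,0],[0,0,0]],[[0,0,0],[0,0,0]],[[0,0,0],[0,0,0]],[[0,0,0],[0,0,0]],[[0,0,0],[0,0,0]]], "hand": 0}}

```text
clock: 27.9
eef_pos: [0.451, 0.0501, 0.0327]
tool_rot: [2.086, 2.344, 0.001]
force: [-0.7, 0.2, 5.0]
gripper_width: 0.34
grasp_force: 50.8
```

>>> {"api": "play_rows", "payload": {"targets": [[[0,0,-0.1],[0,0,0]],[[0,0,-0.2],[0,0,0]],[[0,0,-0.25],[0,0,0]],[[0,0,-0.2],[0,0,0]],[[0,0,-0.1],[0,0,0]],[[0,0,0],[0,0,0]]]}}

```text
clock: 28.65
eef_pos: [0.4507, 0.0502, 0.2032]
tool_rot: [2.086, 2.342, 0.002]
force: [0.4, 1.0, -0.9]
gripper_width: 0.338
grasp_force: 50.0
```

Run:
```python
from h import *
st()
q=plan([.6586,.101,.18],down(173.8))
```

```text
t 28.65 p [0.4507 0.0502 0.2032] xyaw 96.6 z [ 0.005 -0.003 -1.   ] j [ 0.57  0.13 -0.81  2.08  0.12  0.97 -0.19] F [ 0.4  1.  -0.9] w 28.8 g 50.0
n 14 turn/row [0.001, 0.004, -0.962]
[[0.009, 0.076, 0.009], [0.0, 0.0, -0.96]],[[0.002, 0.076, 0.009], [0.0, 0.0, -0.96]],[[-0.005, 0.076, 0.009], [0.0, 0.0, -0.96]],[[-0.012, 0.075, 0.009], [0.0, 0.0, -0.96]],[[-0.02, 0.074, 0.009], [0.0, 0.0, -0.96]],[[-0.027, 0.072, 0.009], [0.0, 0.0, -0.96]],[[-0.033, 0.069, 0.009], [0.0, 0.0, -0.96]],[[-0.04, 0.065, 0.008], [0.0, 0.0, -0.96]],[[-0.046, 0.061, 0.008], [0.0, 0.0, -0.96]],[[-0.052, 0.056, 0.008], [0.0, 0.0, -0.96]],[[-0.057, 0.051, 0.008], [0.0, 0.0, -0.96]],[[-0.061, 0.045, 0.008], [0.0, 0.0, -0.96]],[[-0.066, 0.039, 0.008], [0.0, 0.0, -0.96]],[[-0.069, 0.033, 0.008], [0.0, 0.0, -0.96]],
```

>>> {"api": "play_rows", "payload": {"targets": [[[0.01,0.076,0.008],[0,0,-0.96]],[[0,0.076,0.008],[0,0,-0.96]],[[-0.005,0.076,0.008],[0,0,-0.96]],[[-0.012,0.075,0.008],[0,0,-0.96]],[[-0.02,0.074,0.008],[0,0,-0.96]],[[-0.027,0.072,0.008],[0,0,-0.96]],[[-0.033,0.069,0.008],[0,0,-0.96]],[[-0.04,0.065,0.008],[0,0,-0.96]],[[-0.046,0.061,0.008],[0,0,-0.96]],[[-0.052,0.056,0.008],[0,0,-0.96]]]}}

```text
clock: 29.9
eef_pos: [0.5972, 0.086, 0.1833]
tool_rot: [-0.763, -3.045, 0.004]
force: [-1.1, -0.7, -0.8]
gripper_width: 0.34
grasp_force: 50.0
```

>>> {"api": "play_rows", "payload": {"targets": [[[-0.057,0.051,0.008],[0,0,-0.96]],[[-0.061,0.045,0.008],[0,0,-0.96]],[[-0.066,0.039,0.008],[0,0,-0.96]],[[-0.07,0.033,0.008],[0,0,-0.96]],[[0,0,0],[0,0,0]],[[0,0,0],[0,0,0]]]}}

```text
clock: 30.65
eef_pos: [0.6565, 0.1003, 0.1781]
tool_rot: [-0.175, -3.135, 0.004]
force: [0.3, 1.0, -0.4]
gripper_width: 0.343
grasp_force: 50.0
```

Run:
```python
from h import *
st()
q=plan([.6586,.101,.1],down(173.8))
```

```text
t 30.65 p [0.6565 0.1003 0.1781] xyaw 173.6 z [-0.001 -0.002 -1.   ] j [ 0.43  0.66 -0.9   1.59  0.56  1.16  0.86] F [ 0.3  1.  -0.4] w 29.3 g 50.0
n 2 turn/row [-0.013, -0.006, -0.016]
[[-0.005, 0.003, 0.195], [-0.01, -0.01, -0.02]],[[-0.005, 0.003, 0.195], [-0.01, -0.01, -0.02]],
```

>>> {"api": "play_rows", "payload": {"targets": [[[-0.01,0.005,0.12],[0,0,0]],[[0,0,0.12],[0,0,0]],[[0,0,0.1],[0,0,0]],[[0,0,0.07],[0,0,0]],[[0,0,0],[0,0,0]]]}}

```text
clock: 31.28
eef_pos: [0.6589, 0.1006, 0.0957]
tool_rot: [-0.174, -3.135, 0.004]
force: [-0.1, -0.2, -0.5]
gripper_width: 0.339
grasp_force: 50.0
```

>>> {"api": "play_rows", "payload": {"targets": [[[0,0,0],[0,0,0]],[[0,0,0],[0,0,0]],[[0,0,0],[0,0,0]],[[0,0,0],[0,0,0]]], "hand": 42}}

```text
clock: 31.78
eef_pos: [0.6604, 0.101, 0.0983]
tool_rot: [0.174, 3.134, -0.003]
force: [0.1, -0.4, 0.1]
gripper_width: 0.49
grasp_force: 0.0
```

>>> {"api": "play_rows", "payload": {"targets": [[[0,0,-0.15],[0,0,0]],[[0,0,-0.2],[0,0,0]],[[0,0,-0.1],[0,0,0]],[[0,0,0],[0,0,0]]]}}

```text
clock: 32.28
eef_pos: [0.661, 0.1017, 0.1897]
tool_rot: [0.174, 3.131, -0.002]
force: [0.0, -0.7, -0.7]
gripper_width: 0.492
grasp_force: 0.0
```

Run:
```python
from h import *
st()
s=camera("scene");ws=cloud(s)
for b in blocks(ws,s["image"]):print("sc",*b)
q=plan([.4515,-.0546,.12],down(48.7))
```

```text
t 32.27 p [0.661  0.1017 0.1897] xyaw 173.6 z [ 0.005 -0.001 -1.   ] j [ 0.43  0.66 -0.91  1.58  0.55  1.18  0.86] F [ 0.  -0.7 -0.7] w 42.0 g 0.0
sc [409. 241.] 341 [672.1 149.1] [66.  19.1] 6.8 28 38.7
sc [394. 249.] 361 [659.8 146.6] [ 4.2 43.7] 86.0 23 25.9
sc [274. 257.] 294 [454.5 -56.1] [63.7 26.5] 49.5 290 29.6
n 22 turn/row [0.001, 0.002, 0.991]
[[0.043, -0.04, 0.015], [0.0, 0.0, 0.99]],[[0.039, -0.044, 0.015], [0.0, 0.0, 0.99]],[[0.034, -0.048, 0.015], [0.0, 0.0, 0.99]],[[0.029, -0.051, 0.015], [0.0, 0.0, 0.99]],[[0.024, -0.054, 0.015], [0.0, 0.0, 0.99]],[[0.019, -0.056, 0.015], [0.0, 0.0, 0.99]],[[0.013, -0.058, 0.015], [0.0, 0.0, 0.99]],[[0.007, -0.059, 0.015], [0.0, 0.0, 0.99]],[[0.002, -0.059, 0.015], [0.0, 0.0, 0.99]],[[-0.004, -0.059, 0.015], [0.0, 0.0, 0.99]],[[-0.01, -0.058, 0.015], [0.0, 0.0, 0.99]],[[-0.016, -0.057, 0.015], [0.0, 0.0, 0.99]],[[-0.021, -0.055, 0.015], [0.0, 0.0, 0.99]],[[-0.027, -0.053, 0.015], [0.0, 0.0, 0.99]],[[-0.032, -0.05, 0.015], [0.0, 0.0, 0.99]],[[-0.037, -0.046, 0.015], [0.0, 0.0, 0.99]],[[-0.041, -0.043, 0.015], [0.0, 0.0, 0.99]],[[-0.045, -0.038, 0.015], [0.0, 0.0, 0.99]],[[-0.049, -0.034, 0.015], [0.0, 0.0, 0.99]],[[-0.052, -0.029, 0.015], [0.0, 0.0, 0.99]],[[-0.054, -0.023, 0.015], [0.0, 0.0, 0.99]],[[-0.056, -0.018, 0.015], [0.0, 0.0, 0.99]],
```

>>> {"api": "play_rows", "payload": {"targets": [[[0.043,-0.04,0.015],[0,0,0.99]],[[0.04,-0.044,0.015],[0,0,0.99]],[[0.034,-0.048,0.015],[0,0,0.99]],[[0.03,-0.05,0.015],[0,0,0.99]],[[0.024,-0.054,0.015],[0,0,0.99]],[[0.02,-0.056,0.015],[0,0,0.99]],[[0.013,-0.058,0.015],[0,0,0.99]],[[0.007,-0.059,0.015],[0,0,0.99]],[[0,-0.06,0.015],[0,0,0.99]],[[-0.004,-0.06,0.015],[0,0,0.99]]], "hand": 60}}

```text
clock: 33.58
eef_pos: [0.5629, 0.0294, 0.1553]
tool_rot: [-1.648, -2.674, 0.005]
force: [-0.6, -0.4, -0.0]
gripper_width: 0.706
grasp_force: 0.0
```

>>> {"api": "play_rows", "payload": {"targets": [[[-0.01,-0.058,0.015],[0,0,0.99]],[[-0.016,-0.057,0.015],[0,0,0.99]],[[-0.02,-0.055,0.015],[0,0,0.99]],[[-0.027,-0.053,0.015],[0,0,0.99]],[[-0.032,-0.05,0.015],[0,0,0.99]],[[-0.037,-0.046,0.015],[0,0,0.99]],[[-0.04,-0.043,0.015],[0,0,0.99]],[[-0.045,-0.038,0.015],[0,0,0.99]],[[-0.05,-0.034,0.015],[0,0,0.99]],[[-0.052,-0.03,0.015],[0,0,0.99]]]}}

```text
clock: 34.83
eef_pos: [0.4677, -0.041, 0.1258]
tool_rot: [2.721, 1.57, -0.004]
force: [0.4, -0.7, -0.2]
gripper_width: 0.706
grasp_force: 0.0
```

>>> {"api": "play_rows", "payload": {"targets": [[[-0.054,-0.023,0.015],[0,0,0.99]],[[-0.056,-0.018,0.015],[0,0,0.99]],[[0,0,0],[0,0,0]],[[0,0,0],[0,0,0]]]}}

```text
clock: 35.33
eef_pos: [0.4508, -0.0544, 0.1211]
tool_rot: [2.858, 1.301, -0.0]
force: [0.3, 0.1, -0.7]
gripper_width: 0.702
grasp_force: 0.0
```

Run:
```python
from h import *
st()
s=camera("scene");ws=cloud(s)
for b in blocks(ws,s["image"]):print("sc",*b)
q=plan([.4515,-.0546,.032],down(48.7))
```

```text
t 35.33 p [ 0.4508 -0.0544  0.1211] xyaw 48.9 z [ 0.001 -0.001 -1.   ] j [ 0.53  0.24 -0.54  2.14  0.18  0.79 -0.84] F [ 0.3  0.1 -0.7] w 59.9 g 0.0
sc [409. 241.] 337 [672.  146.3] [65.4 17.3] 9.0 17 38.3
sc [394. 248.] 355 [660.4 146.1] [ 4.3 44.9] 84.2 25 26.9
sc [273. 258.] 209 [454.7 -56.1] [64.3 27.5] 49.3 208 29.6
n 2 turn/row [0.009, 0.001, 0.022]
[[-0.0, 0.001, 0.223], [0.01, 0.0, 0.02]],[[-0.0, 0.001, 0.223], [0.01, 0.0, 0.02]],
```

>>> {"api": "play_rows", "payload": {"targets": [[[0,0,0.14],[0,0,0]],[[0,0,0.14],[0,0,0]],[[0,0,0.1],[0,0,0]],[[0,0,0.06],[0,0,0]],[[0,0,0],[0,0,0]],[[0,0,0],[0,0,0]]]}}

```text
clock: 36.12
eef_pos: [0.452, -0.0547, 0.0343]
tool_rot: [2.857, 1.299, 0.003]
force: [1.0, 0.7, 0.8]
gripper_width: 0.7
grasp_force: 0.0
```

>>> {"api": "play_rows", "payload": {"targets": [[[0,0,0],[0,0,0]],[[0,0,0],[0,0,0]],[[0,0,0],[0,0,0]],[[0,0,0],[0,0,0]],[[0,0,0],[0,0,0]],[[0,0,0],[0,0,0]]], "hand": 0}}

```text
clock: 36.88
eef_pos: [0.4523, -0.055, 0.0346]
tool_rot: [2.857, 1.298, 0.003]
force: [-0.5, -0.2, 6.4]
gripper_width: 0.335
grasp_force: 50.7
```

>>> {"api": "play_rows", "payload": {"targets": [[[0,0,-0.1],[0,0,0]],[[0,0,-0.2],[0,0,0]],[[0,0,-0.25],[0,0,0]],[[0,0,-0.2],[0,0,0]],[[0,0,-0.1],[0,0,0]],[[0,0,0],[0,0,0]]]}}

```text
clock: 37.62
eef_pos: [0.4519, -0.0546, 0.205]
tool_rot: [2.856, 1.297, 0.005]
force: [-0.4, 0.5, -1.3]
gripper_width: 0.339
grasp_force: 49.9
```

Run:
```python
from h import *
st()
c=camera("top");save(c,"hop.png",(225,125,385,245),4);w=cloud(c)
m=np.zeros((480,640),bool);m[140:220,240:315]=1;z=w[...,2]
d=w-np.array([.661,.123,0]);hx=d[...,0]*.994-d[...,1]*.11;hy=d[...,0]*.11+d[...,1]*.994
k=(abs(hx)<.055)&(abs(hy)<.055);print("max z inside",np.nanmax(z[k]))
q=plan([.661,.123,.18],down(83.8))
```

```text
t 37.62 p [ 0.4519 -0.0546  0.205 ] xyaw 48.9 z [ 0.005 -0.003 -1.   ] j [ 0.59  0.11 -0.58  2.08  0.07  0.97 -0.75] F [-0.4  0.5 -1.3] w 29.0 g 49.9
max z inside 0.06956643908121196
n 7 turn/row [0.004, 0.002, -0.871]
[[0.194, 0.03, 0.017], [0.0, 0.0, -0.87]],[[0.191, 0.046, 0.017], [0.0, 0.0, -0.87]],[[0.186, 0.063, 0.017], [0.0, 0.0, -0.87]],[[0.18, 0.079, 0.017], [0.0, 0.0, -0.87]],[[0.173, 0.094, 0.017], [0.0, 0.0, -0.87]],[[0.164, 0.109, 0.017], [0.0, 0.0, -0.87]],[[0.154, 0.123, 0.017], [0.0, 0.0, -0.87]],
```

View pics/hop.png

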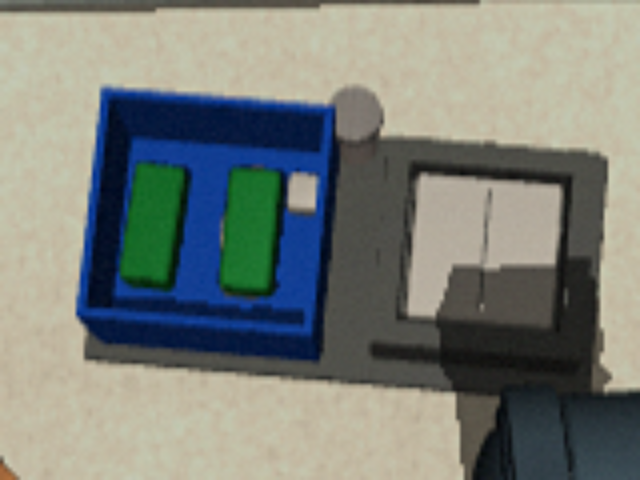

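The hopper holds two blocks side by side (crop (155,225), (250,230)) on top of the tablets. The third can go parallel, on top of the left one.

Run:
```python
from h import *
q=plan([.663,.142,.18],down(-6.2))
```

```text
n 10 turn/row [0.003, -0.001, 0.961]
[[0.144, 0.015, 0.012], [0.0, -0.0, 0.96]],[[0.145, 0.001, 0.012], [0.0, -0.0, 0.96]],[[0.144, -0.013, 0.012], [0.0, -0.0, 0.96]],[[0.142, -0.026, 0.012], [0.0, -0.0, 0.96]],[[0.139, -0.04, 0.012], [0.0, -0.0, 0.96]],[[0.135, -0.053, 0.012], [0.0, -0.0, 0.96]],[[0.129, -0.066, 0.012], [0.0, -0.0, 0.96]],[[0.122, -0.078, 0.012], [0.0, -0.0, 0.96]],[[0.114, -0.089, 0.012], [0.0, -0.0, 0.96]],[[0.105, -0.1, 0.012], [0.0, -0.0, 0.96]],
```

>>> {"api": "play_rows", "payload": {"targets": [[[0.144,0.015,0.01],[0,0,0.96]],[[0.145,0,0.01],[0,0,0.96]],[[0.144,-0.013,0.01],[0,0,0.96]],[[0.142,-0.026,0.01],[0,0,0.96]],[[0.14,-0.04,0.01],[0,0,0.96]],[[0.135,-0.053,0.01],[0,0,0.96]],[[0.13,-0.066,0.01],[0,0,0.96]],[[0.122,-0.078,0.01],[0,0,0.96]],[[0.114,-0.09,0.01],[0,0,0.96]],[[0.105,-0.1,0.01],[0,0,0.96]]]}}

```text
clock: 38.92
eef_pos: [0.6623, 0.1433, 0.1801]
tool_rot: [3.133, -0.172, -0.005]
force: [0.6, -0.1, -0.5]
gripper_width: 0.336
grasp_force: 49.9
```

>>> {"api": "play_rows", "payload": {"targets": [[[0,0,0],[0,0,0]],[[0,0,0],[0,0,0]]]}}

```text
clock: 39.17
eef_pos: [0.6617, 0.1423, 0.1813]
tool_rot: [3.134, -0.166, -0.004]
force: [-0.5, 0.1, -0.1]
gripper_width: 0.343
grasp_force: 49.9
```

Run:
```python
from h import *
st()
q=plan([.663,.142,.11],down(-6.2))
```

```text
t 39.17 p [0.6617 0.1423 0.1813] xyaw -6.1 z [-0.003 -0.004 -1.   ] j [ 0.06  0.55 -0.45  1.57  0.26  1.09 -2.14] F [-0.5  0.1 -0.1] w 29.3 g 49.9
n 2 turn/row [0.019, 0.011, 0.01]
[[0.004, -0.0, 0.178], [0.02, 0.01, 0.01]],[[0.003, 0.0, 0.178], [0.02, 0.01, 0.01]],
```

>>> {"api": "play_rows", "payload": {"targets": [[[0.005,0,0.13],[0,0,0]],[[0,0,0.13],[0,0,0]],[[0,0,0.08],[0,0,0]],[[0,0,0.02],[0,0,0]],[[0,0,0],[0,0,0]]]}}

```text
clock: 39.8
eef_pos: [0.6646, 0.1427, 0.112]
tool_rot: [3.135, -0.168, 0.003]
force: [-0.1, 0.7, -1.2]
gripper_width: 0.338
grasp_force: 49.9
```

>>> {"api": "play_rows", "payload": {"targets": [[[0,0,0],[0,0,0]],[[0,0,0],[0,0,0]],[[0,0,0],[0,0,0]],[[0,0,0],[0,0,0]]], "hand": 42}}

```text
clock: 40.3
eef_pos: [0.6645, 0.1429, 0.112]
tool_rot: [3.135, -0.168, 0.003]
force: [-0.0, 0.4, 0.0]
gripper_width: 0.49
grasp_force: 0.0
```

>>> {"api": "play_rows", "payload": {"targets": [[[0,0,-0.15],[0,0,0]],[[0,0,-0.2],[0,0,0]],[[0,0,-0.1],[0,0,0]],[[0,0,0],[0,0,0]]]}}

```text
clock: 40.8
eef_pos: [0.6655, 0.1436, 0.2038]
tool_rot: [3.136, -0.168, 0.009]
force: [0.0, -0.4, 0.1]
gripper_width: 0.492
grasp_force: 0.0
```

Run:
```python
from h import *
st()
s=camera("scene");ws=cloud(s)
for b in blocks(ws,s["image"]):print("sc",b[0],b[1])
w=ws;h=hsv(s["image"])
u=np.arange(640)[None]+0*h[...,0];v=np.arange(480)[:,None]+0*h[...,0]
m=(abs(ws[...,0]-.49)<.1)&(abs(ws[...,1]-.295)<.1)
print("tam top",rect(ws,m&(h[...,1]<256),.085,.105)); print("disc",rect(ws,m,.018,.029))
q=plan([.555,.26,.21],down(-6.2))
q=plan([.495,.302,.21],down(90),pose=q)
```

```text
t 40.8 p [0.6655 0.1436 0.2038] xyaw -6.1 z [ 0.006 -0.001 -1.   ] j [ 0.06  0.53 -0.46  1.55  0.25  1.12 -2.13] F [ 0.  -0.4  0.1] w 42.0 g 0.0
sc [403. 243.] 610
tam top (array([494.8, 301.4]), array([26.4, 26.7]), 58.2, 113, np.float64(98.0))
disc (array([442.3, 297.1]), array([188.8, 139. ]), 29.8, 304, np.float64(22.9))
n 4 turn/row [0.004, -0.006, 0.003]
[[-0.151, -0.131, -0.011], [0.0, -0.01, 0.0]],[[-0.151, -0.131, -0.011], [0.0, -0.01, 0.0]],[[-0.151, -0.131, -0.011], [0.0, -0.01, 0.0]],[[-0.152, -0.131, -0.01], [0.0, -0.01, 0.0]],
n 17 turn/row [0.0, 0.0, -0.988]
[[-0.019, -0.01, 0.0], [0.0, 0.0, -0.99]],[[-0.018, -0.012, 0.0], [0.0, 0.0, -0.99]],[[-0.016, -0.014, 0.0], [0.0, 0.0, -0.99]],[[-0.015, -0.015, 0.0], [0.0, 0.0, -0.99]],[[-0.013, -0.017, 0.0], [0.0, 0.0, -0.99]],[[-0.012, -0.018, 0.0], [0.0, 0.0, -0.99]],[[-0.01, -0.019, 0.0], [0.0, 0.0, -0.99]],[[-0.008, -0.02, 0.0], [0.0, 0.0, -0.99]],[[-0.006, -0.021, 0.0], [0.0, 0.0, -0.99]],[[-0.004, -0.021, 0.0], [0.0, 0.0, -0.99]],[[-0.002, -0.021, 0.0], [0.0, 0.0, -0.99]],[[0.0, -0.022, 0.0], [0.0, 0.0, -0.99]],[[0.003, -0.021, 0.0], [0.0, 0.0, -0.99]],[[0.005, -0.021, 0.0], [0.0, 0.0, -0.99]],[[0.007, -0.02, 0.0], [0.0, 0.0, -0.99]],[[0.009, -0.02, 0.0], [0.0, 0.0, -0.99]],[[0.011, -0.019, 0.0], [0.0, 0.0, -0.99]],
```

>>> {"api": "play_rows", "payload": {"targets": [[[-0.15,-0.13,0],[0,0,0]],[[-0.15,-0.13,0],[0,0,0]],[[-0.2,-0.15,0],[0,0,0]],[[-0.2,-0.15,0],[0,0,0]],[[-0.16,-0.15,0],[0,0,0]],[[0,0,0],[0,0,0]],[[0,0,0],[0,0,0]]], "hand": 60}}

```text
clock: 41.72
eef_pos: [0.5081, 0.3013, 0.1995]
tool_rot: [3.133, -0.168, -0.0]
force: [0.9, -0.5, 0.2]
gripper_width: 0.701
grasp_force: 0.0
```

Run:
```python
from h import *
st()
c=camera("top");save(c,"hop2.png",(150,120,390,300),3);w=cloud(c)
m=(abs(w[...,0]-.49)<.08)&(abs(w[...,1]-.295)<.08)
print("tam top",rect(w,m,.085,.105)); 
s=camera("scene");ws=cloud(s);m=(abs(ws[...,0]-.49)<.08)&(abs(ws[...,1]-.295)<.08);print("sc",rect(ws,m,.085,.105))
q=plan([.495,.302,.074],down(-6.2))
```

```text
t 41.73 p [0.5081 0.3013 0.1995] xyaw -6.1 z [-0.    -0.004 -1.   ] j [-0.16  0.39 -0.55  1.77  0.23  1.05 -2.47] F [ 0.9 -0.5  0.2] w 59.9 g 0.0
tam top (array([492.6, 302.9]), array([27.3, 22.5]), 82.4, 131, np.float64(98.1))
sc (array([496. , 300.9]), array([26.5, 25.5]), 58.6, 112, np.float64(97.9))
n 3 turn/row [0.012, -0.003, -0.007]
[[-0.024, -0.001, 0.21], [0.01, -0.0, -0.01]],[[-0.024, -0.001, 0.21], [0.01, -0.0, -0.01]],[[-0.024, -0.0, 0.21], [0.01, -0.0, -0.01]],
```

View pics/hop2.png

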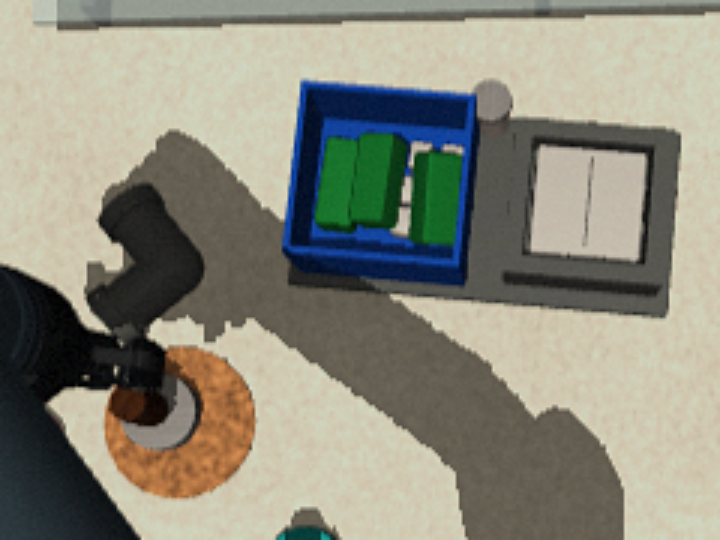

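Three blocks and the tablets are in the hopper (crop (340,185), (380,180), (437,195)), the plate is up, and the tamper stands on the cork under the gripper. I'll grip it now.

>>> {"api": "play_rows", "payload": {"targets": [[[-0.035,0,0.1],[0,0,0]],[[-0.032,0,0.15],[0,0,0]],[[0,0,0.15],[0,0,0]],[[0,0,0.13],[0,0,0]],[[0,0,0.07],[0,0,0]],[[0,0,0.028],[0,0,0]],[[0,0,0],[0,0,0]],[[0,0,0],[0,0,0]]]}}

```text
clock: 42.82
eef_pos: [0.4961, 0.3043, 0.0766]
tool_rot: [3.136, -0.168, 0.006]
force: [-0.1, 0.0, -0.5]
gripper_width: 0.702
grasp_force: 0.0
```

Run:
```python
from h import *
st()
s=camera("scene");ws=cloud(s);m=(abs(ws[...,0]-.49)<.08)&(abs(ws[...,1]-.295)<.08);h=hsv(s["image"])
print("disc",rect(ws,m&(h[...,1]<70),.016,.03))
q=plan([.495,.302,.074],down(-6.2))
```

```text
t 42.83 p [0.4961 0.3043 0.0766] xyaw -6.1 z [ 0.003 -0.001 -1.   ] j [-0.22  0.53 -0.5   1.87  0.34  0.82 -2.57] F [-0.1  0.  -0.5] w 60.0 g 0.0
disc (array([514.3, 307.8]), array([93.8, 56.7]), 26.7, 252, np.float64(23.4))
n 1 turn/row [0.004, -0.036, 0.01]
[[-0.004, 0.012, 0.013], [0.0, -0.04, 0.01]],
```

>>> {"api": "play_rows", "payload": {"targets": [[[-0.004,0.012,0.01],[0,-0.03,0]],[[0,0,0],[0,0,0]]]}}

```text
clock: 43.12
eef_pos: [0.4942, 0.3011, 0.0736]
tool_rot: [3.135, -0.169, -0.002]
force: [0.3, 0.8, -0.5]
gripper_width: 0.701
grasp_force: 0.0
```

>>> {"api": "play_rows", "payload": {"targets": [[[0,0,0],[0,0,0]],[[0,0,0],[0,0,0]],[[0,0,0],[0,0,0]],[[0,0,0],[0,0,0]],[[0,0,0],[0,0,0]],[[0,0,0],[0,0,0]],[[0,0,0],[0,0,0]]], "hand": 0, "grip_force": 80}}

```text
clock: 44.0
eef_pos: [0.4945, 0.3022, 0.0739]
tool_rot: [3.137, -0.168, -0.001]
force: [0.8, 3.1, 2.7]
gripper_width: 0.308
grasp_force: 78.6
```

>>> {"api": "play_rows", "payload": {"targets": [[[0,0,-0.05],[0,0,0]],[[0,0,-0.1],[0,0,0]],[[0,0,-0.15],[0,0,0]],[[0,0,-0.15],[0,0,0]],[[0,0,-0.1],[0,0,0]],[[0,0,0],[0,0,0]]]}}

```text
clock: 44.75
eef_pos: [0.4956, 0.3022, 0.1858]
tool_rot: [-3.137, 0.169, -0.004]
force: [0.7, 0.5, -4.0]
gripper_width: 0.307
grasp_force: 78.9
```

Run:
```python
from h import *
st()
q=plan([.57,.10,.215],down(-6.2)); q=plan([.644,-.031,.19],down(-6.2),pose=q)
```

```text
t 44.75 p [0.4956 0.3022 0.1858] xyaw -6.2 z [ 0.003  0.    -1.   ] j [-0.16  0.38 -0.56  1.81  0.24  1.01 -2.48] F [ 0.7  0.5 -4. ] w 26.3 g 78.9
n 5 turn/row [-0.001, -0.005, 0.001]
[[0.096, 0.193, -0.029], [-0.0, -0.01, 0.0]],[[0.096, 0.193, -0.029], [-0.0, -0.01, 0.0]],[[0.096, 0.193, -0.029], [-0.0, -0.01, 0.0]],[[0.096, 0.193, -0.029], [-0.0, -0.01, 0.0]],[[0.096, 0.193, -0.029], [-0.0, -0.01, 0.0]],
n 4 turn/row [0.0, 0.0, 0.0]
[[0.11, 0.153, 0.031], [0.0, 0.0, 0.0]],[[0.11, 0.153, 0.031], [0.0, 0.0, 0.0]],[[0.11, 0.153, 0.031], [0.0, 0.0, 0.0]],[[0.11, 0.153, 0.031], [0.0, 0.0, 0.0]],
```

>>> {"api": "play_rows", "payload": {"targets": [[[0.096,0.193,-0.03],[0,0,0]],[[0.096,0.193,-0.03],[0,0,0]],[[0.096,0.193,-0.03],[0,0,0]],[[0.096,0.193,-0.03],[0,0,0]],[[0.096,0.193,-0.03],[0,0,0]],[[0.11,0.153,0.03],[0,0,0]],[[0.11,0.153,0.03],[0,0,0]],[[0.11,0.153,0.03],[0,0,0]],[[0.11,0.153,0.03],[0,0,0]],[[0,0,0],[0,0,0]]]}}

```text
clock: 46.0
eef_pos: [0.643, -0.0383, 0.1867]
tool_rot: [3.131, -0.181, -0.009]
force: [0.3, -0.9, -3.6]
gripper_width: 0.309
grasp_force: 79.3
```

>>> {"api": "play_rows", "payload": {"targets": [[[0,0,0],[0,0,0]],[[0,0,0],[0,0,0]]]}}

```text
clock: 46.25
eef_pos: [0.6428, -0.0294, 0.1892]
tool_rot: [3.137, -0.164, -0.004]
force: [-0.3, -0.2, -2.2]
gripper_width: 0.312
grasp_force: 79.3
```

Run:
```python
from h import *
st()
s=camera("scene");save(s,"tam.png",(250,150,450,350),3)
q=plan([.644,-.031,.14],down(-6.2))
```

```text
t 46.25 p [ 0.6428 -0.0294  0.1892] xyaw -6.0 z [-0.003 -0.    -1.   ] j [ 0.29  0.47 -0.4   1.65  0.2   1.06 -1.85] F [-0.3 -0.2 -2.2] w 26.7 g 79.3
n 1 turn/row [0.009, 0.021, 0.039]
[[0.006, 0.007, 0.248], [0.01, 0.02, 0.04]],
```

View pics/tam.png

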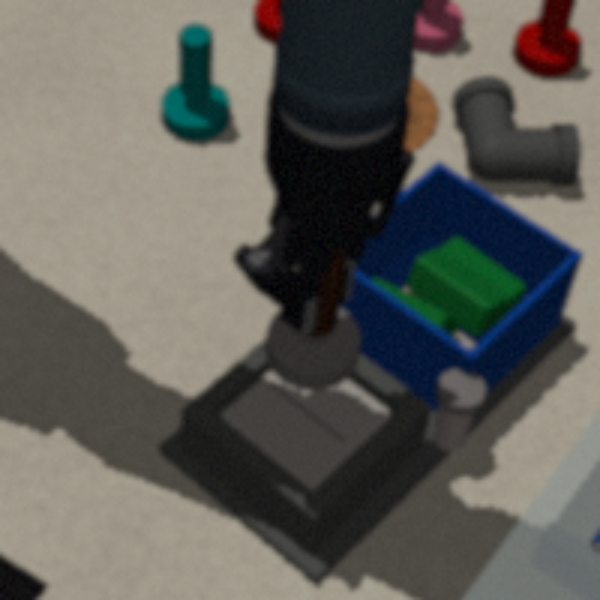

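The tamper is held upright (disc near crop (313,345)) above the plate. I'll lower it.

>>> {"api": "play_rows", "payload": {"targets": [[[0.005,0.005,0.1],[0,0.02,0.03]],[[0,0,0.1],[0,0,0]],[[0,0,0.06],[0,0,0]],[[0,0,0.03],[0,0,0]],[[0,0,0],[0,0,0]],[[0,0,0],[0,0,0]]]}}

```text
clock: 47.05
eef_pos: [0.6452, -0.0327, 0.1326]
tool_rot: [3.135, -0.173, 0.004]
force: [-0.1, -0.2, -3.2]
gripper_width: 0.308
grasp_force: 79.3
```

>>> {"api": "play_rows", "payload": {"targets": [[[0,0,0.015],[0,0,0]],[[0,0,0.015],[0,0,0]],[[0,0,0.01],[0,0,0]],[[0,0,0],[0,0,0]],[[0,0,0],[0,0,0]]]}}

```text
clock: 47.68
eef_pos: [0.6448, -0.0328, 0.1243]
tool_rot: [3.135, -0.173, 0.002]
force: [-0.2, -0.2, 0.2]
gripper_width: 0.308
grasp_force: 79.3
```

```bash
python3 -c "
from h import *
st();plan([.644,-.031,.112],down(-6.2))"
```

```text
t 47.67 p [ 0.6448 -0.0328  0.1243] xyaw -6.3 z [ 0.001 -0.002 -1.   ] j [ 0.28  0.54 -0.38  1.69  0.24  0.95 -1.87] F [-0.2 -0.2  0.2] w 26.3 g 79.3
n 1 turn/row [0.018, -0.015, -0.02]
[[-0.005, -0.009, 0.062], [0.02, -0.02, -0.02]],
```

>>> {"api": "play_rows", "payload": {"targets": [[[0,0,0.015],[0,0,0]],[[0,0,0.015],[0,0,0]],[[0,0,0.015],[0,0,0]],[[0,0,0.01],[0,0,0]],[[0,0,0.005],[0,0,0]],[[0,0,0],[0,0,0]],[[0,0,0],[0,0,0]]]}}

```text
clock: 48.55
eef_pos: [0.6449, -0.0328, 0.1122]
tool_rot: [3.135, -0.173, 0.003]
force: [-0.7, 0.2, 5.4]
gripper_width: 0.306
grasp_force: 79.6
```

```bash
python3 -c "
from h import *
o=st();print(np.round(o['wrist_torque'],2))"
```

```text
t 48.55 p [ 0.6449 -0.0328  0.1122] xyaw -6.3 z [ 0.001 -0.002 -1.   ] j [ 0.28  0.56 -0.38  1.7   0.25  0.93 -1.88] F [-0.7  0.2  5.4] w 26.1 g 79.6
[-0.08  0.3  -0.02]
```

>>> {"api": "play_rows", "payload": {"targets": [[[0,0,0.005],[0,0,0]],[[0,0,0.005],[0,0,0]],[[0,0,0],[0,0,0]]]}}

```text
clock: 48.92
eef_pos: [0.6451, -0.0328, 0.1116]
tool_rot: [3.135, -0.173, 0.003]
force: [-2.3, -0.6, 11.4]
gripper_width: 0.311
grasp_force: 80.4
```

>>> {"api": "play_rows", "payload": {"targets": [[[0,0,0.005],[0,0,0]],[[0,0,0],[0,0,0]],[[0,0,0],[0,0,0]]]}}

```text
clock: 49.3
eef_pos: [0.6452, -0.0328, 0.1115]
tool_rot: [3.134, -0.173, 0.003]
force: [-4.7, -0.7, 14.2]
gripper_width: 0.31
grasp_force: 80.7
```

```bash
python3 -c "
from h import *
o=st();print(np.round(o['wrist_torque'],2))"
```

```text
t 49.3 p [ 0.6452 -0.0328  0.1115] xyaw -6.3 z [ 0.002 -0.003 -1.   ] j [ 0.28  0.56 -0.38  1.7   0.25  0.93 -1.88] F [-4.7 -0.7 14.2] w 26.4 g 80.7
[-0.09  1.15 -0.  ]
```

>>> {"api": "play_rows", "payload": {"targets": [[[0,0,0],[0,0,0]],[[0,0,0],[0,0,0]],[[0,0,0],[0,0,0]],[[0,0,0],[0,0,0]],[[0,0,0],[0,0,0]],[[0,0,0],[0,0,0]],[[0,0,0],[0,0,0]],[[0,0,0],[0,0,0]],[[0,0,0],[0,0,0]],[[0,0,0],[0,0,0]]]}}

```text
clock: 50.55
eef_pos: [0.6452, -0.0328, 0.1115]
tool_rot: [3.134, -0.173, 0.003]
force: [-3.5, -0.8, 14.0]
gripper_width: 0.311
grasp_force: 80.7
```

Run:
```python
from h import *
st()
def fit(p):
    c=p.mean(0);n=np.linalg.svd(p-c)[2][2];n*=np.sign(n[2]);return c.round(4),n.round(3)
for k in("top","scene"):
    c=camera(k);w=cloud(c);d=w-np.array([.644,-.031,0])
    hx=d[...,0]*.994-d[...,1]*.11;hy=d[...,0]*.11+d[...,1]*.994
    m=(abs(hx)<.040)&(abs(hy)<.040)&(w[...,2]>.03)&(w[...,2]<.055)
    if m.sum()>30:print(k,"plate",m.sum(),np.median(w[m][:,2]).round(4),fit(w[m]))
    r=np.hypot(d[...,0],d[...,1]); m=(r<.031)&(w[...,2]>.056)&(w[...,2]<.07)
    if m.sum()>20:print(k,"disc top",m.sum(),np.median(w[m][:,2]).round(4),fit(w[m]))
```

```text
t 50.55 p [ 0.6452 -0.0328  0.1115] xyaw -6.3 z [ 0.002 -0.003 -1.   ] j [ 0.28  0.56 -0.38  1.7   0.25  0.93 -1.88] F [-3.5 -0.8 14. ] w 26.6 g 80.7
top plate 317 0.041 (array([ 0.623 , -0.0115,  0.0415]), array([-0.014,  0.047,  0.999]))
top disc top 164 0.06 (array([ 0.6312, -0.0225,  0.0603]), array([-0.027,  0.028,  0.999]))
scene plate 529 0.0413 (array([ 0.6542, -0.0411,  0.0423]), array([-0.016,  0.035,  0.999]))
scene disc top 366 0.0609 (array([ 0.6509, -0.0392,  0.0608]), array([ 0.011, -0.01 ,  1.   ]))
```

Run:
```python
from h import *
for k in("top","scene"):
    c=camera(k);w=cloud(c);d=w-np.array([.644,-.031,0])
    hx=d[...,0]*.994-d[...,1]*.11;hy=d[...,0]*.11+d[...,1]*.994
    m=(abs(hx)<.037)&(abs(hy)<.037)&(w[...,2]>.035)&(w[...,2]<.047)&(np.hypot(d[...,0],d[...,1])>.033)
    m=cv2.erode(m.astype(np.uint8),np.ones((3,3)))>0
    p=w[m];A=np.c_[hx[m],hy[m],np.ones(len(p))];b=p[:,2];k2=np.ones(len(b),bool)
    for _ in range(5):
        s=np.linalg.lstsq(A[k2],b[k2],rcond=None)[0];k2=abs(A@s-b)<.002
    print(k,len(p),k2.sum(),s.round(4),np.ptp(A[k2],axis=0).round(3))
```

```text
top 31 23 [-0.1098 -0.0008  0.0385] [0.023 0.052 0.   ]
scene 93 71 [-0.0006 -0.0125  0.041 ] [0.068 0.067 0.   ]
```

Plate level (0.013 rad) at z = 0.041, which is bottomed out, and held over 1 s. I'll lift off and take the tamper back.

>>> {"api": "play_rows", "payload": {"targets": [[[0,0,-0.02],[0,0,0]],[[0,0,-0.03],[0,0,0]],[[0,0,-0.05],[0,0,0]],[[0,0,-0.1],[0,0,0]],[[0,0,-0.15],[0,0,0]],[[0,0,-0.1],[0,0,0]],[[0,0,0],[0,0,0]]]}}

```text
clock: 51.62
eef_pos: [0.6458, -0.0324, 0.2012]
tool_rot: [3.135, -0.173, 0.008]
force: [0.1, 0.8, -3.3]
gripper_width: 0.308
grasp_force: 80.0
```

Run:
```python
from h import *
st();q=plan([.57,.10,.205],down(-6.2)); q=plan([.487,.291,.18],down(-6.2),pose=q)
```

```text
t 51.62 p [ 0.6458 -0.0324  0.2012] xyaw -6.3 z [ 0.005 -0.002 -1.   ] j [ 0.3   0.46 -0.4   1.64  0.2   1.08 -1.84] F [ 0.1  0.8 -3.3] w 26.3 g 80.0
n 4 turn/row [0.003, -0.013, -0.005]
[[-0.112, -0.154, -0.006], [0.0, -0.01, -0.0]],[[-0.112, -0.154, -0.005], [0.0, -0.01, -0.0]],[[-0.112, -0.154, -0.005], [0.0, -0.01, -0.0]],[[-0.112, -0.154, -0.005], [0.0, -0.01, -0.0]],
n 5 turn/row [0.0, 0.0, 0.0]
[[-0.103, -0.181, 0.025], [0.0, 0.0, 0.0]],[[-0.103, -0.181, 0.025], [0.0, 0.0, 0.0]],[[-0.103, -0.181, 0.025], [0.0, 0.0, 0.0]],[[-0.103, -0.181, 0.025], [0.0, 0.0, 0.0]],[[-0.103, -0.181, 0.025], [0.0, 0.0, 0.0]],
```

>>> {"api": "play_rows", "payload": {"targets": [[[-0.112,-0.154,0],[0,-0.01,0]],[[-0.112,-0.154,0],[0,-0.01,0]],[[-0.112,-0.154,0],[0,-0.01,0]],[[-0.112,-0.154,0],[0,-0.01,0]],[[-0.103,-0.18,0.02],[0,0,0]],[[-0.103,-0.18,0.02],[0,0,0]],[[-0.103,-0.18,0.02],[0,0,0]],[[-0.103,-0.18,0.02],[0,0,0]],[[-0.103,-0.18,0.02],[0,0,0]],[[0,0,0],[0,0,0]]]}}

```text
clock: 52.88
eef_pos: [0.4818, 0.2948, 0.1774]
tool_rot: [-3.137, 0.159, 0.012]
force: [1.1, 0.9, -3.3]
gripper_width: 0.305
grasp_force: 79.4
```

>>> {"api": "play_rows", "payload": {"targets": [[[0,0,0],[0,0,0]],[[0,0,0],[0,0,0]]]}}

```text
clock: 53.12
eef_pos: [0.487, 0.2878, 0.1781]
tool_rot: [3.133, -0.177, -0.006]
force: [-0.3, -1.2, -3.3]
gripper_width: 0.31
grasp_force: 79.4
```

Run:
```python
from h import *
st();plan([.487,.291,.0745],down(-6.2))
```

```text
t 53.12 p [0.487  0.2878 0.1781] xyaw -6.5 z [-0.004 -0.003 -1.   ] j [-0.14  0.37 -0.55  1.85  0.23  0.99 -2.47] F [-0.3 -1.2 -3.3] w 26.4 g 79.4
n 3 turn/row [0.011, 0.012, -0.016]
[[-0.0, -0.006, 0.173], [0.01, 0.01, -0.02]],[[-0.0, -0.006, 0.173], [0.01, 0.01, -0.02]],[[-0.0, -0.006, 0.173], [0.01, 0.01, -0.02]],
```

>>> {"api": "play_rows", "payload": {"targets": [[[0,-0.01,0.12],[0,0,0]],[[0,-0.01,0.15],[0,0,0]],[[0,0,0.12],[0,0,0]],[[0,0,0.07],[0,0,0]],[[0,0,0.04],[0,0,0]],[[0,0,0.015],[0,0,0]],[[0,0,0],[0,0,0]],[[0,0,0],[0,0,0]]]}}

```text
clock: 54.12
eef_pos: [0.487, 0.2942, 0.0765]
tool_rot: [3.136, -0.173, -0.003]
force: [0.6, 0.7, -4.1]
gripper_width: 0.307
grasp_force: 79.6
```

Run:
```python
from h import *
st()
```

```text
t 54.12 p [0.487  0.2942 0.0765] xyaw -6.3 z [-0.002 -0.001 -1.   ] j [-0.2   0.51 -0.5   1.9   0.33  0.81 -2.56] F [ 0.6  0.7 -4.1] w 26.2 g 79.6
```

>>> {"api": "play_rows", "payload": {"targets": [[[0,0,0.007],[0,0,0]],[[0,0,0.006],[0,0,0]],[[0,0,0],[0,0,0]]]}}

```text
clock: 54.5
eef_pos: [0.4866, 0.294, 0.0739]
tool_rot: [3.135, -0.173, -0.004]
force: [-1.9, -1.4, 2.1]
gripper_width: 0.312
grasp_force: 80.4
```

>>> {"api": "play_rows", "payload": {"targets": [[[0,0,0],[0,0,0]],[[0,0,0],[0,0,0]],[[0,0,0],[0,0,0]],[[0,0,0],[0,0,0]],[[0,0,0],[0,0,0]],[[0,0,0],[0,0,0]]], "hand": 60}}

```text
clock: 55.25
eef_pos: [0.4864, 0.2937, 0.0731]
tool_rot: [3.135, -0.173, -0.005]
force: [0.5, -0.6, 0.5]
gripper_width: 0.701
grasp_force: 0.0
```

>>> {"api": "play_rows", "payload": {"targets": [[[0,0,-0.1],[0,0,0]],[[0,0,-0.2],[0,0,0]],[[0,0,-0.25],[0,0,0]],[[0,0,-0.2],[0,0,0]],[[0,0.2,0],[0,0,0]],[[-0.1,0.25,0],[0,0,0]],[[0,0.25,0],[0,0,0]],[[0,0.2,0],[0,0,0]],[[0,0,0],[0,0,0]],[[0,0,0],[0,0,0]]]}}

```text
clock: 56.5
eef_pos: [0.4476, 0.118, 0.2246]
tool_rot: [3.136, -0.172, -0.002]
force: [-0.6, 0.5, -1.1]
gripper_width: 0.702
grasp_force: 0.0
```

Run:
```python
from h import *
st()
t=camera("top");s=camera("scene");w=cloud(t);ws=cloud(s)
save(t,"end.png",(100,30,560,350),1.7)
for n,W in(("t",w),("s",ws)):
    m=(abs(W[...,0]-.49)<.06)&(abs(W[...,1]-.29)<.06)
    try: print(n,"tam top",rect(W,m,.085,.105))
    except Exception as e: print(n,e)
    d=W-np.array([.644,-.031,0]);hx=d[...,0]*.994-d[...,1]*.11;hy=d[...,0]*.11+d[...,1]*.994
    print("plate z",np.nanmedian(W[...,2][(abs(hx)<.035)&(abs(hy)<.035)]))
    d=W-np.array([.661,.123,0]);hx=d[...,0]*.994-d[...,1]*.11;hy=d[...,0]*.11+d[...,1]*.994
    print("hop max z",np.nanmax(W[...,2][(abs(hx)<.05)&(abs(hy)<.05)]))
h=hsv(t["image"]);org=(h[...,0]<18)&(h[...,1]>180)&(abs(w[...,1]+.31)<.07);org[:,:400]=0
print("cup",rect(w,org,.058,.068))
```

```text
t 56.5 p [0.4476 0.118  0.2246] xyaw -6.3 z [-0.001 -0.001 -1.   ] j [ 0.15  0.09 -0.51  2.04  0.05  1.02 -2.07] F [-0.6  0.5 -1.1] w 60.0 g 0.0
t tam top (array([0., 0.]), array([0., 0.]), 0.0, 0, np.float64(nan))
plate z 0.05463036196653254
hop max z 0.07668732255435007
s tam top (array([487.4, 292.2]), array([26.9, 25.8]), 19.3, 110, np.float64(98.5))
plate z 0.05502222510141419
hop max z 0.074579143683555
cup (array([ 507.2, -303.3]), array([113.7,  92.1]), 9.3, 329, np.float64(62.5))
  return _methods._mean(a, axis=axis, dtype=dtype,
  ret = ret.dtype.type(ret / rcount)
```

View pics/end.png

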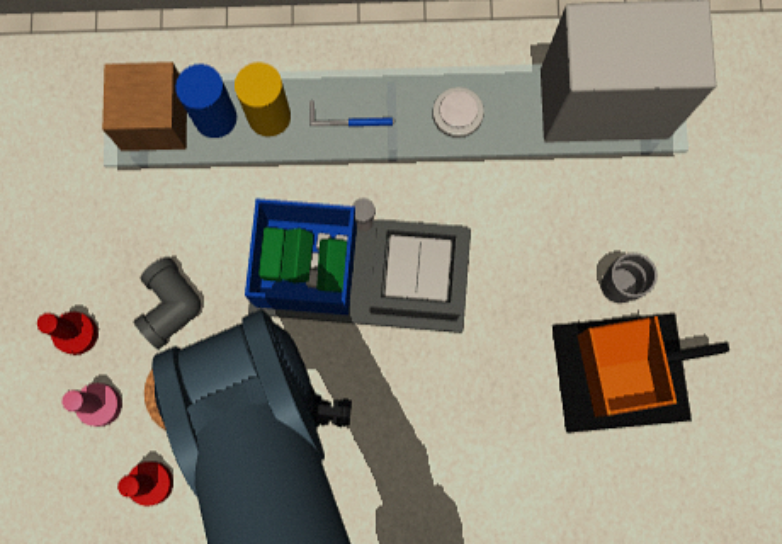

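The end picture shows three blocks in the hopper (crop (285,255)), the plate up (420,268), the empty cup upright on its mat (630,365), and the aerator and pipe bend in place. The scene camera measures the tamper at (0.487, 0.292), upright on the cork. I'm handing it in.

```bash
python3 -c "
from cell import *
print(close_job())"
```

```text
the job is handed in; nothing more can be done
None
```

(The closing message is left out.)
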